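# Pack the tapered spice tins head to tail

### The arm

A 6-joint arm with a two-finger parallel gripper is mounted at the origin on the work surface. World frame = base frame: x ahead of the robot, y to its left, z up, the work surface at z = 0. Lengths are in m, angles in rad, forces in N, time in s.
With the tool pointing down it reaches from about 0.225 to 0.875 m from the base axis. Payload 3.4 kg.
Tool frame: the origin (TCP) lies midway between the tips of the shut fingers; the grasp point (between the pads) lies 19 mm behind it (manip.grasp_offset is the distance from the TCP to the grasp point, in m); x points along the fingers, y is the direction in which the jaws open and shut, and the axes are right-handed (so a half turn about x gives the same grasp; the last joint's range is limited). The gripper opens to 85 mm and grips with 20 to 120 N. Pads are 22 mm wide; open, the fingers measure 114 mm over their backs; the gripper's body (76 mm by 85 mm) begins 54 mm behind the grasp point. The pads swing forward as they close: fully open they stand 13 mm farther back than shut.
Start: joints at [1.144, 0.276, 1.505, -0, 1.361, -0.121], TCP at [0.173, 0.548, 0.231] pointing down, gripper open.
Joint ranges: [-2.89, 2.89], [-0.75, 2.08], [0.22, 2.7], [-1.18, 4.32], [0.11, 2.71], [-2.7, 2.7]. Speed limits (rad/s): [2.57, 2.57, 3.14, 3.14, 3.14, 3.14].

### API

Orientations are given as a unit quaternion [w, x, y, z].
In Python, from rig import manip gives the robot as it stands.
- The arm moves only by the shell command python3 -m creep 'ROWS' [OPENING] [FORCE]. ROWS is a JSON object of lists of equal length, an entry for each row: "delta_pos": the shift along the tool's x, y, z in cm, a list of three; "dr": the turn, a rotation vector about the tool's x, y, z in rad, a list of three. In form: {"delta_pos": [[dx, dy, dz], ...], "dr": [[rx, ry, rz], ...]}. A call has 1 to 10 rows; each row is the pose to reach, as a shift and turn from the pose commanded when the call began, along the tool's axes at that moment; what a row does not reach only later rows make up. A row lasts 1/10 s, in which the tool goes at most 50 mm and 8.59 degrees, less where a joint would pass 70% of its speed; a pose out of reach is approached as far as the arm can. A call with a gripper value outside its range is refused whole. OPENING is the opening, from -1 (shut) to 1 (fully open), set as the call begins (- or left out, the last holds). The fingers move at their own pace and stop on an object; FORCE is the grip in N (left out, the last holds). Time passes only in rows, so rows that repeat a pose let the fingers close. It gives the time, the measured TCP pose, the force and the opening at its end, in the units of the state.
- manip.get_state(): the state, without advancing time (a new reading comes with each control period).
- manip.get_image(name): name is "scene" or "top" or "wrist"; returns a dict with "pixels" (420x560x3 uint8, blue, green, red), "depth" (420x560 float32, m along the optical axis (not along the pixel's ray), 0 where there is no reading), "intrinsics" (3x3 intrinsics, pixels), "rvec" (rotation vector, rad) and "tvec" (3), from world to camera coordinates, as OpenCV has them. Camera axes: x right, y down, z forward; pixel columns grow to the right and rows downward; lengths in m; the calibration is good to about 2 mm. A picture is of the moment at which its call begins.
- manip.sign_off(): hands the job in, once; it reports no verdict.
The state is a dict: "clock": time; "qpos": joint angles; "qd": joint speeds; "effort": joint torques, N m; "position": TCP position; "ee_rot": TCP orientation; "contact_force": force on the tool from outside, world axes, zero at the start; "moment": the same for the moment, N m; "width": finger opening in m.
Only numpy, scipy, OpenCV 4.12 (cv2) and the standard library are available. Lean on these libraries where they do the work, as an engineer would, in place of code of your own. Each camera call takes 0.05 s, during which the arm holds its last target. There are 200 camera calls.

### The job

First take the copper dipper out of the wooden packing tray and hang it by its hook on the brass rail, so that it hangs there freely and at rest. Then stand all the tapered spice tins on the table upright in the tray as one close row, alternately head to tail so that they fill it with no gaps, the first with its straight side flat against the tray's fixed end wall; draw the brass keeper back first if it is in the way. Last, slide the keeper up against the row, and leave the mill, bottles and tamper alone.

Things in the scene. Friction and masses are not known exactly. Their poses are not given: they have to be found in the camera images.
- tin1: tapered spice tin, upright, 70 mm long, 40 mm high, 0.1 to 0.2 kg, weighted in its foot; from above a wedge with one straight and one slanted side. Origin: underside, below the middle of its boxwood grip (16 mm in x, 18 mm in y, from 40 to 76 mm height). x runs to the narrow end (+35 mm; wide end -35 mm). Straight side: y = -18 mm; slanted side: y = +28 mm at the wide end, +8 mm at the narrow end. None if absent
- tin2: another tin, like tin1 in all; None if absent. Two tins turned head to tail, slant against slant or straight side against straight side, touch when their origins are 36 mm apart
- tin3: another tin, like tin1 in all; None if absent
- tin4: another tin, like tin1 in all; None if absent
- tin5: another tin, like tin1 in all; None if absent
- tin6: another tin, like tin1 in all; None if absent
- tin1_narrow (a point): middle of the narrow end of tin1: 35 mm along its x from the origin, 20 mm up; axes as the tin
- tin2_narrow (a point): middle of the narrow end of tin2: 35 mm along its x from the origin, 20 mm up; axes as the tin
- tin3_narrow (a point): middle of the narrow end of tin3: 35 mm along its x from the origin, 20 mm up; axes as the tin
- tin4_narrow (a point): middle of the narrow end of tin4: 35 mm along its x from the origin, 20 mm up; axes as the tin
- tin5_narrow (a point): middle of the narrow end of tin5: 35 mm along its x from the origin, 20 mm up; axes as the tin
- tin6_narrow (a point): middle of the narrow end of tin6: 35 mm along its x from the origin, 20 mm up; axes as the tin
- tray: fixed wooden packing tray, inside 76 mm (x) by 276 mm (y), outside 88 by 292 mm. Origin: centre of underside; floor at z = 6 mm, long side walls 20 mm high. The fixed end wall, 34 mm high, is at the -y end, inner face at y = -138 mm; the keeper slides in from the +y end. The row of tins runs along y, each tin lying along x; six packed reach to y = +78 mm
- keeper (a joint): slide of the keeper, a brass bar across the tray, 74 mm (x) by 20 mm (y), top 40 mm above the table, with a wooden grip 16 mm (x) by 20 mm (y) on it, from 40 to 76 mm above the table. 0 m = fully back at the tray's +y end (front face at tray y = +117 mm), up to 0.13 m towards the fixed end wall. Starts at 0 to 0.08 m, stays where left, friction about 1.5 N
- keeper_face (a point): middle of the keeper's front face (towards the tins), at its foot; axes as the tray
- keeper_grip (a point): top centre of the keeper's wooden grip, 10 mm behind the front face; axes as the tray
- dipper: copper dipper, about 0.16 kg, standing in the tray at the start. Origin: centre of the underside of its cup (48 mm across, 50 mm high), z up. A strap rises at the cup's +x side (x = 25 to 31 mm) to a wooden grip, 12 mm (x) by 16 mm (y), centred at x = 28 mm, from 158 to 206 mm height; a hook stands out to +x below the grip. Hung, it swings 15 to 25 degrees until the cup is below the bar
- dipper_hook (a point): underside of the dipper's brass hook, middle of its mouth (x = 42, z = 150 mm in the dipper's frame; axes as the dipper). The hook, 14 mm wide, runs to +x from the strap, top at 158 mm height, and turns down: the tip is at x = 53 to 57 mm and reaches down to 128 mm, so the mouth, open downward, is 22 mm wide and 22 mm deep
- rail: fixed brass rail: a round bar 12 mm thick along its y, centre line 200 mm above the table, between two posts 160 mm apart, each on a foot 70 mm across and 10 mm high. Origin: on the table midway between the posts; x is square to the bar
- rail_mid (a point): middle of the rail's bar, on its centre line; axes as the rail
- mill: bystander: dark bronze hand-crank spice mill, 105 mm across, about 210 mm high with its crank; origin centre of underside
- bottle1: bystander: cobalt bottle with cork, 64 mm across, 153 mm high; origin centre of underside
- bottle2: bystander: the same kind of bottle as bottle1
- tamper: bystander: pale boxwood tamper standing on its foot, 52 mm across, 108 mm high; origin centre of underside
There are look-alikes about, which are no part of the job. What is shaped like the tin3 but blue is not meant.

How it is judged:
On the way, in this order (a step that is already met when the one before it is completed fails the run):
1. the dipper hangs on the rail by its hook, at rest (x of dipper_hook in the frame of rail_mid between -0.02 and 0.02 m and y of dipper_hook in the frame of rail_mid between -0.07 and 0.07 m and z of dipper_hook in the frame of rail_mid between -0.006 and 0.02 m and angle between dipper's own z axis and vertical below 0.7 rad and angular speed of dipper below 0.4 rad/s and linear speed of dipper below 0.04 m/s and contact force between the fingers and dipper below 0.05 N), for 0.3 s.
2. all the tins that are there stand upright on the floor of the tray (x of tin1 in the frame of tray between -0.02 and 0.02 m and y of tin1 in the frame of tray between -0.138 and 0.125 m and z of tin1 in the frame of tray between 0.002 and 0.01 m and angle between each of tin1, tin2, tin3, tin4, tin5, tin6's own z axis and vertical below 0.08 rad and x of tin2 in the frame of tray between -0.02 and 0.02 m and y of tin2 in the frame of tray between -0.138 and 0.125 m and z of tin2 in the frame of tray between 0.002 and 0.01 m and x of tin3 in the frame of tray between -0.02 and 0.02 m and y of tin3 in the frame of tray between -0.138 and 0.125 m and z of tin3 in the frame of tray between 0.002 and 0.01 m and x of tin4 in the frame of tray between -0.02 and 0.02 m and y of tin4 in the frame of tray between -0.138 and 0.125 m and z of tin4 in the frame of tray between 0.002 and 0.01 m and x of tin5 in the frame of tray between -0.02 and 0.02 m and y of tin5 in the frame of tray between -0.138 and 0.125 m and z of tin5 in the frame of tray between 0.002 and 0.01 m and x of tin6 in the frame of tray between -0.02 and 0.02 m and y of tin6 in the frame of tray between -0.138 and 0.125 m and z of tin6 in the frame of tray between 0.002 and 0.01 m), for 0.2 s.
At the end, for the whole second after the job is handed in: Dipper hangs still on the rail. All tins upright on the tray floor, square within 7 degrees, head to tail with like sides together: first straight side within 5 mm of the fixed end wall, grips 36 mm apart within 5 mm (3 mm where straight sides meet). Keeper face within 6 mm of the last tin (all of step 2 and x of dipper_hook in the frame of rail_mid between -0.02 and 0.02 m and y of dipper_hook in the frame of rail_mid between -0.07 and 0.07 m and z of dipper_hook in the frame of rail_mid between -0.006 and 0.02 m and angle between dipper's own z axis and vertical below 0.7 rad and angular speed of dipper below 0.4 rad/s and linear speed of dipper below 0.04 m/s and angle between the x axis of each of tin1, tin2, tin3, tin4, tin5, tin6 and the x axis of tray, either way round below 0.12 rad and linear speed of each of tin1, tin2, tin3, tin4, tin5, tin6 below 0.02 m/s and (y of tin1 in the frame of tray between -0.124 and -0.115 m or (x of tin1_narrow in the frame of tray below 0 m and (y of tin1 in the frame of tin2 between 0.031 and 0.041 m or y of tin1 in the frame of tin3 between 0.031 and 0.041 m or y of tin1 in the frame of tin4 between 0.031 and 0.041 m or y of tin1 in the frame of tin5 between 0.031 and 0.041 m or y of tin1 in the frame of tin6 between 0.031 and 0.041 m)) or (x of tin1_narrow in the frame of tray above 0 m and (y of tin1 in the frame of tin2 between -0.041 and -0.033 m or y of tin1 in the frame of tin3 between -0.041 and -0.033 m or y of tin1 in the frame of tin4 between -0.041 and -0.033 m or y of tin1 in the frame of tin5 between -0.041 and -0.033 m or y of tin1 in the frame of tin6 between -0.041 and -0.033 m))) and (y of tin2 in the frame of tray between -0.124 and -0.115 m or (x of tin2_narrow in the frame of tray below 0 m and (y of tin2 in the frame of tin1 between 0.031 and 0.041 m or y of tin2 in the frame of tin3 between 0.031 and 0.041 m or y of tin2 in the frame of tin4 between 0.031 and 0.041 m or y of tin2 in the frame of tin5 between 0.031 and 0.041 m or y of tin2 in the frame of tin6 between 0.031 and 0.041 m)) or (x of tin2_narrow in the frame of tray above 0 m and (y of tin2 in the frame of tin1 between -0.041 and -0.033 m or y of tin2 in the frame of tin3 between -0.041 and -0.033 m or y of tin2 in the frame of tin4 between -0.041 and -0.033 m or y of tin2 in the frame of tin5 between -0.041 and -0.033 m or y of tin2 in the frame of tin6 between -0.041 and -0.033 m))) and (y of tin3 in the frame of tray between -0.124 and -0.115 m or (x of tin3_narrow in the frame of tray below 0 m and (y of tin3 in the frame of tin1 between 0.031 and 0.041 m or y of tin3 in the frame of tin2 between 0.031 and 0.041 m or y of tin3 in the frame of tin4 between 0.031 and 0.041 m or y of tin3 in the frame of tin5 between 0.031 and 0.041 m or y of tin3 in the frame of tin6 between 0.031 and 0.041 m)) or (x of tin3_narrow in the frame of tray above 0 m and (y of tin3 in the frame of tin1 between -0.041 and -0.033 m or y of tin3 in the frame of tin2 between -0.041 and -0.033 m or y of tin3 in the frame of tin4 between -0.041 and -0.033 m or y of tin3 in the frame of tin5 between -0.041 and -0.033 m or y of tin3 in the frame of tin6 between -0.041 and -0.033 m))) and (y of tin4 in the frame of tray between -0.124 and -0.115 m or (x of tin4_narrow in the frame of tray below 0 m and (y of tin4 in the frame of tin1 between 0.031 and 0.041 m or y of tin4 in the frame of tin2 between 0.031 and 0.041 m or y of tin4 in the frame of tin3 between 0.031 and 0.041 m or y of tin4 in the frame of tin5 between 0.031 and 0.041 m or y of tin4 in the frame of tin6 between 0.031 and 0.041 m)) or (x of tin4_narrow in the frame of tray above 0 m and (y of tin4 in the frame of tin1 between -0.041 and -0.033 m or y of tin4 in the frame of tin2 between -0.041 and -0.033 m or y of tin4 in the frame of tin3 between -0.041 and -0.033 m or y of tin4 in the frame of tin5 between -0.041 and -0.033 m or y of tin4 in the frame of tin6 between -0.041 and -0.033 m))) and (y of tin5 in the frame of tray between -0.124 and -0.115 m or (x of tin5_narrow in the frame of tray below 0 m and (y of tin5 in the frame of tin1 between 0.031 and 0.041 m or y of tin5 in the frame of tin2 between 0.031 and 0.041 m or y of tin5 in the frame of tin3 between 0.031 and 0.041 m or y of tin5 in the frame of tin4 between 0.031 and 0.041 m or y of tin5 in the frame of tin6 between 0.031 and 0.041 m)) or (x of tin5_narrow in the frame of tray above 0 m and (y of tin5 in the frame of tin1 between -0.041 and -0.033 m or y of tin5 in the frame of tin2 between -0.041 and -0.033 m or y of tin5 in the frame of tin3 between -0.041 and -0.033 m or y of tin5 in the frame of tin4 between -0.041 and -0.033 m or y of tin5 in the frame of tin6 between -0.041 and -0.033 m))) and (y of tin6 in the frame of tray between -0.124 and -0.115 m or (x of tin6_narrow in the frame of tray below 0 m and (y of tin6 in the frame of tin1 between 0.031 and 0.041 m or y of tin6 in the frame of tin2 between 0.031 and 0.041 m or y of tin6 in the frame of tin3 between 0.031 and 0.041 m or y of tin6 in the frame of tin4 between 0.031 and 0.041 m or y of tin6 in the frame of tin5 between 0.031 and 0.041 m)) or (x of tin6_narrow in the frame of tray above 0 m and (y of tin6 in the frame of tin1 between -0.041 and -0.033 m or y of tin6 in the frame of tin2 between -0.041 and -0.033 m or y of tin6 in the frame of tin3 between -0.041 and -0.033 m or y of tin6 in the frame of tin4 between -0.041 and -0.033 m or y of tin6 in the frame of tin5 between -0.041 and -0.033 m))) and (y of keeper_face in the frame of tin1 between -0.024 and -0.013 m or y of keeper_face in the frame of tin1 between 0.023 and 0.034 m or y of keeper_face in the frame of tin2 between -0.024 and -0.013 m or y of keeper_face in the frame of tin2 between 0.023 and 0.034 m or y of keeper_face in the frame of tin3 between -0.024 and -0.013 m or y of keeper_face in the frame of tin3 between 0.023 and 0.034 m or y of keeper_face in the frame of tin4 between -0.024 and -0.013 m or y of keeper_face in the frame of tin4 between 0.023 and 0.034 m or y of keeper_face in the frame of tin5 between -0.024 and -0.013 m or y of keeper_face in the frame of tin5 between 0.023 and 0.034 m or y of keeper_face in the frame of tin6 between -0.024 and -0.013 m or y of keeper_face in the frame of tin6 between 0.023 and 0.034 m)); the robot touches nothing.
It fails at once if the mill is pushed more than 30 mm or tipped (distance of mill from where it was at the start of the episode above 0.03 m or angle between mill's own z axis and vertical above 0.5 rad).
It fails at once if the bottle1 is pushed more than 30 mm or tipped (distance of bottle1 from where it was at the start of the episode above 0.03 m or angle between bottle1's own z axis and vertical above 0.5 rad).
It fails at once if the bottle2 is pushed more than 30 mm or tipped (distance of bottle2 from where it was at the start of the episode above 0.03 m or angle between bottle2's own z axis and vertical above 0.5 rad).
It fails at once if the tamper is pushed more than 30 mm or tipped (distance of tamper from where it was at the start of the episode above 0.03 m or angle between tamper's own z axis and vertical above 0.5 rad).
Of tin1, tin2, tin3, tin4, tin5, tin6 only 4 to 6 are there at a start; the rules pass over those that are not, and their reading is None.
At some moment in a run one of tin1, tin2, tin3, tin4, tin5, tin6 may be knocked a few centimetres aside while the robot is not near it.
It also fails if it takes over 210 s, if anything falls off the work surface, if the arm or the gripper's body presses on something with over 40 N, if the wrist force passes 120 N, or if a joint passes its speed limit or range.

## Working session

There is one attempt and no reset: what is moved stays moved. The work goes in short steps, Python scripts to look and compute and a shell command to move; the robot and the scene stay as the last step left them, time stands still between calls to the robot, and variables do not carry over. Pictures are saved under pics/ and viewed, about 12 in all and at most 16, crops included, and the job is handed in when it is done.

```bash
ls; mkdir -p pics
cat > h.py <<'E'
import numpy as np, cv2, json
from rig import manip
def cam(n):
    d=manip.get_image(n); R=cv2.Rodrigues(np.array(d["rvec"],float))[0]
    return d,R,np.array(d["tvec"],float).ravel(),np.array(d["intrinsics"],float)
def cloud(n):
    d,R,t,K=cam(n); z=d["depth"].astype(float); h,w=z.shape
    u,v=np.meshgrid(np.arange(w),np.arange(h))
    p=np.stack([(u-K[0,2])/K[0,0]*z,(v-K[1,2])/K[1,1]*z,z],-1)
    P=(p-t)@R; P[z<=0]=np.nan
    return d["pixels"],P,(R,t,K)
E
python3 - <<'E'
from h import *
for n in("scene","top"):
    img,P,(R,t,K)=cloud(n); cv2.imwrite(f"pics/{n}0.png",img); np.savez(f"{n}0.npz",img=img,P=P)
    print(n,-R.T@t,R[2],K[0,0])
print(manip.get_state())
E
```

```text
pics
scene [ 1.33627074 -0.63052286  1.25074819] [-0.5313267   0.39579627 -0.7490242 ] 519.6044616694627
top [ 0.31316776 -0.06149972  1.31802055] [ 0.20921617  0.02663474 -0.97750662] 431.43576369771046
{'clock': 0.1, 'qpos': array([ 1.14401142e+00,  2.76517743e-01,  1.50600644e+00,  2.37889790e-05,
        1.36068086e+00, -1.21011535e-01]), 'qd': array([ 0.00023551, -0.00108479, -0.00225576,  0.00041942, -0.0001317 ,
        0.00067007]), 'effort': array([ 8.12390645e-04, -4.17703342e+01, -2.46402848e+01, -2.95812097e-04,
        5.93171484e-03,  1.26846041e-05]), 'position': array([0.17290271, 0.54790217, 0.23053423]), 'ee_rot': array([ 0.69869618,  0.10714166,  0.69902041, -0.10823484]), 'contact_force': array([ 0.49669108,  0.7077874 , -0.12166803]), 'moment': array([-0.0351198 ,  0.01744415, -0.02578144]), 'width': 0.08491569229310039}
```

View pics/top0.png

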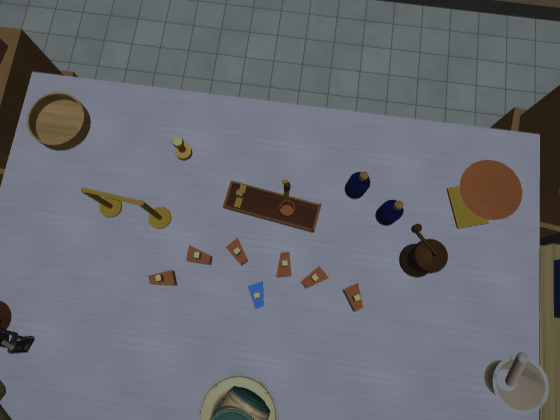

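View pics/scene0.png

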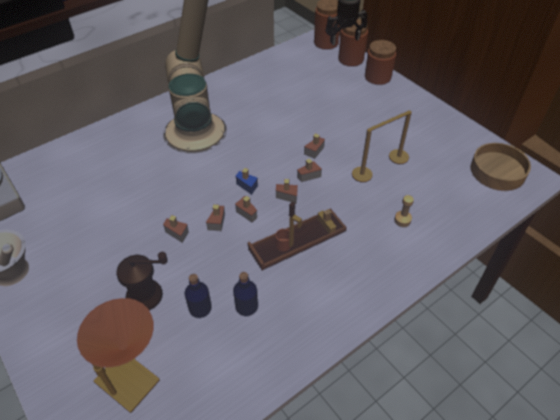

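The top view shows six red tins along rows ~250–297, a blue look-alike (257,295), the tray (225–320, 185–230) with keeper at its left end, and the dipper at (287,205). It also shows the rail (85–165, 190–217). Next I'll measure these.

```bash
cat >> h.py <<'E'
from scipy.optimize import minimize
W=np.array([[-35,-18],[35,-18],[35,8],[-35,28]])/1000.
def tins(img,P,zr=(0.032,0.046),grip=True,box=None):
    """fit wedge tops to red pixels in height band -> list (x,y,yaw,cost)"""
    hsv=cv2.cvtColor(img,cv2.COLOR_BGR2HSV); h,s,v=cv2.split(hsv)
    m=((h<12)|(h>172))&(s>90)&(v>40)&(P[...,2]>zr[0])&(P[...,2]<zr[1])
    if box: m&=(P[...,0]>box[0])&(P[...,0]<box[1])&(P[...,1]>box[2])&(P[...,1]<box[3])
    n,l,st,c=cv2.connectedComponentsWithStats(m.astype(np.uint8))
    out=[]
    for i in range(1,n):
        if st[i,4]<60: continue
        p=P[l==i][:,:2]; out.append((fit(p),st[i],c[i]))
    return out
def fit(p,mm=1.0):
    # min area cover: hull points outside + wedge coverage by hull IoU
    S=10000.; hull=cv2.convexHull((p*S).astype(np.float32))
    c0=p.mean(0); best=None
    A=cv2.contourArea(hull)
    def iou(q):
        co,si=np.cos(q[2]),np.sin(q[2]); w=(W@np.array([[co,si],[-si,co]])+q[:2])*S
        a=cv2.intersectConvexConvex(hull,w.astype(np.float32).reshape(-1,1,2))[0]
        return 1-a/(A+cv2.contourArea(w.astype(np.float32))-a)
    res=[]
    for a in np.arange(-np.pi,np.pi,np.pi/8):
        r=minimize(iou,[c0[0],c0[1],a],method="Nelder-Mead",options=dict(initial_simplex=np.array([[c0[0],c0[1],a],[c0[0]+.008,c0[1],a],[c0[0],c0[1]+.008,a],[c0[0],c0[1],a+.3]]),maxiter=200))
        res.append((r.fun,*r.x))
    res.sort(); 
    return res[0]
E
python3 - <<'E'
from h import *
d=np.load("top0.npz"); img,P=d["img"],d["P"]
for f,st,c in tins(img,P): print(c.round(),st[4],np.round(f,3))
z=P[...,2]
for (u,v) in [(240,190),(239,200),(232,183),(318,206),(318,230),(227,205),(287,185),(287,200),(85,190),(141,203),(110,207),(159,217),(287,209)]:
    print((u,v),P[v,u].round(3))
E
```

```text
[237. 251.] 210 [ 0.1    0.456  0.068 -2.267]
[197. 256.] 212 [ 0.065  0.428  0.18  -1.606]
[284. 266.] 218 [ 0.089  0.439 -0.074  0.213]
[314. 277.] 213 [ 0.129  0.409 -0.165  2.446]
[163. 278.] 206 [0.104 0.35  0.279 1.958]
[354. 296.] 227 [ 0.059  0.368 -0.29  -2.58 ]
(240, 190) [0.646 0.088 0.038]
(239, 200) [0.614 0.086 0.04 ]
(232, 183) [0.669 0.118 0.022]
(318, 206) [ 0.627 -0.155  0.037]
(318, 230) [ 0.561 -0.166 -0.002]
(227, 205) [0.601 0.125 0.004]
(287, 185) [ 0.632 -0.054  0.208]
(287, 200) [ 0.631 -0.059  0.047]
(85, 190) [0.548 0.479 0.205]
(141, 203) [0.533 0.324 0.204]
(110, 207) [0.544 0.479 0.023]
(159, 217) [0.53  0.319 0.036]
(287, 209) [ 0.612 -0.063  0.009]
```

Run:
```python
import cv2,numpy as np
a=cv2.imread("pics/top0.png")[165:300,140:375]
cv2.imwrite("pics/c1.png",cv2.convertScaleAbs(cv2.resize(a,None,fx=3.4,fy=3.4,interpolation=2),alpha=1.4))
```

```text
(no output)
```

View pics/c1.png

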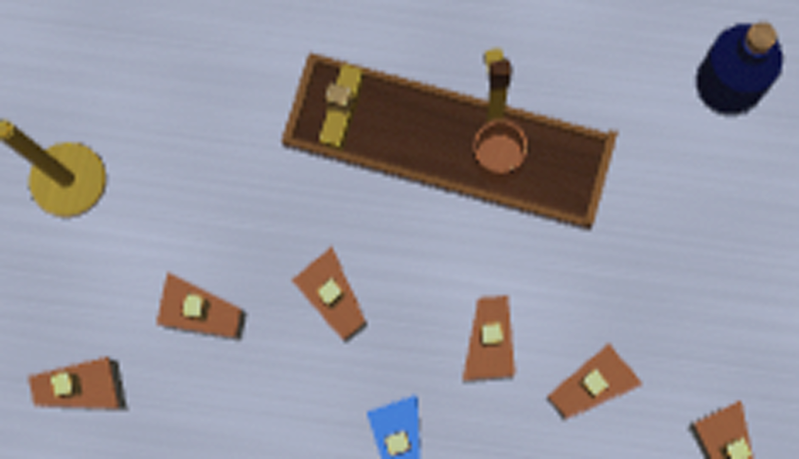

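Narrow ends are readable for all six tins. In the crop the keeper sits at (340,100) near the tray's left end, and the dipper's hook points image-up, about world +x. Next come the tray, rail and dipper numbers.

```bash
cat >> h.py <<'E'
def tray(img,P,box=(.54,.72,-.20,.16)):
    m=(P[...,2]>.012)&(P[...,2]<.04)&(P[...,0]>box[0])&(P[...,0]<box[1])&(P[...,1]>box[2])&(P[...,1]<box[3])
    p=P[m][:,:2]; r=cv2.minAreaRect((p*1000).astype(np.float32)); return r,m.sum()
def R3(q): 
    from scipy.spatial.transform import Rotation as Q
    return Q.from_quat([q[1],q[2],q[3],q[0]])
def yawrot(yaw,pitch=0.):
    """tool down, tool y (jaw axis) at world angle yaw; pitch tips tool about its y"""
    from scipy.spatial.transform import Rotation as Q
    y=np.array([np.cos(yaw),np.sin(yaw),0]);x=np.array([0,0,-1.]);z=np.cross(x,y)
    return Q.from_matrix(np.stack([x,y,z],1))*Q.from_rotvec([0,pitch,0])
def go(p0,r0,*targets):
    """print deltas from (p0,r0) to each (pos,rot) target in tool axes of p0,r0"""
    for p,r in targets:
        print("dpos",np.round(r0.inv().apply(np.array(p)-p0)*100,2),"dr",np.round((r0.inv()*r).as_rotvec(),3))
E
python3 - <<'E'
from h import *
d=np.load("top0.npz"); img,P=d["img"],d["P"]
print(tray(img,P))
x,y,z=[P[...,i] for i in range(3)]
def sel(zr,b): return (z>zr[0])&(z<zr[1])&(x>b[0])&(x<b[1])&(y>b[2])&(y<b[3])
m=sel((.19,.215),(.45,.65,.25,.55)); p=P[m]
print("rail",len(p),p.mean(0),p[p[:,1].argmin()],p[p[:,1].argmax()],np.polyfit(p[:,1],p[:,0],1))
for zr in[(.2,.225),(.15,.19),(.045,.07)]:
    m=sel(zr,(.56,.7,-.12,0)); p=P[m]; v,u=np.nonzero(m)
    print("dipper",zr,len(p),p.mean(0),p.min(0),p.max(0),u.mean(),v.mean())
m=sel((.05,.09),(.56,.7,0.03,.16));print("kgrip",m.sum(),P[m].mean(0))
m=sel((.032,.05),(.56,.7,0.03,.16))&(img[...,2]>100);print("kbar",m.sum(),P[m].mean(0),cv2.minAreaRect((P[m][:,:2]*1000).astype(np.float32)))
for f,st,c in tins(img,P):
    m=sel((.06,.09),(f[1]-.03,f[1]+.03,f[2]-.03,f[2]+.03)); print(np.round(f,3),"grip",P[m].mean(0).round(3))
s=manip.get_state();r=R3(s["ee_rot"]).as_matrix();print(r.round(3))
E
```

```text
(((614.7085571289062, -13.312911987304688), (292.4982604980469, 90.2696304321289), 82.00157165527344), np.int64(749))
rail 304 [0.54097086 0.40375301 0.20300026] [0.53579679 0.31905975 0.19491713] [0.54575612 0.49234376 0.197426  ] [0.09415158 0.50295688]
dipper (0.2, 0.225) 30 [ 0.63118825 -0.05288824  0.20920456] [ 0.62547237 -0.06017443  0.20154471] [ 0.63742636 -0.04561885  0.21296664] 286.5 185.0
dipper (0.15, 0.19) 36 [ 0.64247728 -0.04999989  0.16756118] [ 0.62477427 -0.06119313  0.15157738] [ 0.66259413 -0.04103306  0.18953477] 285.55555555555554 185.13888888888889
dipper (0.045, 0.07) 71 [ 0.6085366  -0.05966866  0.05299206] [ 0.58160454 -0.08413799  0.04507178] [ 0.63216353 -0.03792234  0.06408914] 286.3380281690141 206.7605633802817
kgrip 50 [0.62635886 0.08477144 0.07021236]
kbar 89 [0.62650217 0.08619403 0.03840274] ((628.8262329101562, 85.97672271728516), (18.119415283203125, 74.18763732910156), 81.4807357788086)
[ 0.1    0.456  0.068 -2.267] grip [0.455 0.067 0.073]
[ 0.065  0.428  0.18  -1.606] grip [0.428 0.18  0.074]
[ 0.089  0.439 -0.074  0.213] grip [ 0.439 -0.074  0.073]
[ 0.129  0.409 -0.165  2.446] grip [ 0.408 -0.166  0.074]
[0.104 0.35  0.279 1.958] grip [0.349 0.277 0.073]
[ 0.059  0.368 -0.29  -2.58 ] grip [ 0.369 -0.289  0.073]
[[-0.001  0.301  0.954]
 [-0.001  0.954 -0.301]
 [-1.    -0.002 -0.   ]]
```

Run:
```python
from h import *
s=manip.get_state();p0=s["position"];r0=R3(s["ee_rot"])
go(p0,r0,([.3,.4,.42],r0),([.58,-.055,.42],yawrot(1.87)))
```

```text
dpos [-18.93 -10.31  16.57] dr [0. 0. 0.]
dpos [-18.89 -45.27  56.97] dr [-0.605 -0.001  0.001]
```

```bash
python3 -m creep '{"delta_pos":[[-18.9,-10,16.5],[-18.9,-10,16.5],[-18.9,-10,16.5],[-18.9,-10,16.5],[-18.9,-10,16.5],[-18.9,-10,16.5],[-18.9,-10,16.5]],"dr":[[0,0,0],[0,0,0],[0,0,0],[0,0,0],[0,0,0],[0,0,0],[0,0,0]]}' 1
python3 -m creep '{"delta_pos":[[0,-35.3,40.5],[0,-35.3,40.5],[0,-35.3,40.5],[0,-35.3,40.5],[0,-35.3,40.5],[0,-35.3,40.5],[0,-35.3,40.5],[0,-35.3,40.5],[0,-35.3,40.5],[0,-35.3,40.5]],"dr":[[-0.605,0,0],[-0.605,0,0],[-0.605,0,0],[-0.605,0,0],[-0.605,0,0],[-0.605,0,0],[-0.605,0,0],[-0.605,0,0],[-0.605,0,0],[-0.605,0,0]]}'
python3 -m creep '{"delta_pos":[[0,0,0]],"dr":[[0,0,0]]}'
python3 - <<'E'
from h import *
print(manip.get_state()["position"])
img,P,_=cloud("wrist"); cv2.imwrite("pics/w1.png",img); np.savez("w1.npz",img=img,P=P)
E
```

```text
clock: 0.8
position: [0.3021, 0.4025, 0.4226]
ee_rot: [0.7, 0.11, 0.698, -0.108]
contact_force: [0.2, 0.1, -1.2]
width: 0.0852
clock: 1.8
position: [0.5474, -0.0008, 0.4183]
ee_rot: [0.698, -0.105, 0.7, 0.107]
contact_force: [0.5, 0.7, -0.1]
width: 0.0852
clock: 1.9
position: [0.5496, -0.0044, 0.4162]
ee_rot: [0.698, -0.104, 0.701, 0.103]
contact_force: [-0.6, 1.1, -1.2]
width: 0.0855
[ 0.54964334 -0.0044165   0.41620134]
```

View pics/w1.png

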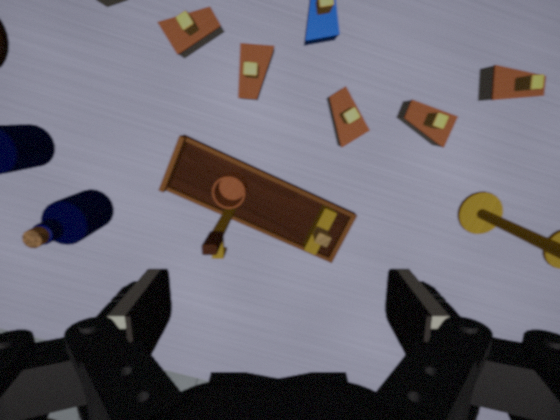

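The wrist view shows the dipper cup at (229,192), its grip at (213,242) and hook at (219,252). The keeper is at (325,235), with all the tins above. Measuring from this cloud.

```bash
cat > m.py <<'E'
from h import *
def dip(img,P):
    x,y,z=[P[...,i] for i in range(3)]
    b=(x>.54)&(x<.72)&(y>-.13)&(y<.03)
    g=b&(z>.2)&(z<.225); gp=P[g]; print("grip top",len(gp),gp.mean(0),cv2.minAreaRect((gp[:,:2]*1000).astype(np.float32)))
    c=b&(z>.048)&(z<.068)&(img[...,2]>90); cp=P[c]
    print("cup rim",len(cp),cv2.minEnclosingCircle((cp[:,:2]*1000).astype(np.float32)))
    h=b&(z>.15)&(z<.17); hp=P[h]; print("hook",len(hp),hp.mean(0),hp.min(0),hp.max(0))
E
python3 - <<'E'
from m import *
d=np.load("w1.npz"); img,P=d["img"],d["P"]
dip(img,P); print(tray(img,P))
for f,st,c in tins(img,P): print(c.round(),st[4],np.round(f,3))
x,y,z=[P[...,i] for i in range(3)]
m=(z>.06)&(z<.09)&(x>.58)&(x<.68)&(y>.04)&(y<.14);print("kgrip",m.sum(),P[m].mean(0))
E
```

```text
grip top 229 [ 0.63223253 -0.05470413  0.21029752] ((633.4124755859375, -55.28413772583008), (11.161038398742676, 16.152990341186523), 15.40550708770752)
cup rim 245 ((607.8695068359375, -62.06569290161133), 24.6711368560791)
hook 159 [ 0.6476039  -0.0481855   0.16250552] [ 0.62691728 -0.06376497  0.15017944] [ 0.66307746 -0.04044581  0.16998085]
(((616.6124877929688, -15.63873291015625), (292.7403869628906, 88.82855224609375), 81.97160339355469), np.int64(3181))
[190.  29.] 1168 [ 0.07   0.41  -0.166 -3.862]
[253.  68.] 1022 [ 0.106  0.44  -0.074  0.218]
[508.  84.] 909 [0.112 0.35  0.275 1.976]
[345. 118.] 991 [ 0.045  0.457  0.065 -2.285]
[427. 122.] 915 [ 0.024  0.431  0.178 -1.605]
kgrip 198 [0.62871107 0.08284296 0.07399492]
```

```bash
cat > st.py <<'E'
from h import *
s=manip.get_state();p0=s["position"];r0=R3(s["ee_rot"])
E
python3 - <<'E'
from st import *
r=yawrot(1.84); go(p0,r0,([.6335,-.055,.26],r)); go(np.array([.6335,-.055,.26]),r,([.6335,-.055,.172],r))
E
```

```text
dpos [15.64 -7.64  6.7 ] dr [ 0.027 -0.005 -0.003]
dpos [8.8 0.  0. ] dr [0. 0. 0.]
```

```bash
python3 -m creep '{"delta_pos":[[15.6,-7.6,6.7],[15.6,-7.6,6.7],[15.6,-7.6,6.7],[15.6,-7.6,6.7],[15.6,-7.6,6.7],[15.6,-7.6,6.7],[15.6,-7.6,6.7]],"dr":[[0.027,-0.005,-0.003],[0.027,-0.005,-0.003],[0.027,-0.005,-0.003],[0.027,-0.005,-0.003],[0.027,-0.005,-0.003],[0.027,-0.005,-0.003],[0.027,-0.005,-0.003]]}'
python3 - <<'E'
from st import *
print(p0)
r=yawrot(1.84); go(p0,r0,([.6335,-.055,.172],r))
E
```

```text
clock: 2.65
position: [0.6334, -0.0515, 0.2663]
ee_rot: [0.703, -0.097, 0.698, 0.096]
contact_force: [0.2, -0.1, 0.5]
width: 0.0854
[ 0.63336683 -0.0515392   0.26630062]
dpos [ 9.43 -0.31 -0.15] dr [0.005 0.008 0.003]
```

```bash
python3 -m creep '{"delta_pos":[[3,0,0],[6,0,0],[8.8,0,0],[8.8,0,0],[8.8,0,0]],"dr":[[0,0,0],[0,0,0],[0,0,0],[0,0,0],[0,0,0]]}' 
python3 -m creep '{"delta_pos":[[0,0,0],[0,0,0],[0,0,0],[0,0,0],[0,0,0],[0,0,0]],"dr":[[0,0,0],[0,0,0],[0,0,0],[0,0,0],[0,0,0],[0,0,0]]}' -1 40
python3 - <<'E'
from st import *
r=yawrot(-.094+np.pi/2)
print(p0,r0.as_matrix().round(3)); go(p0,r0,([p0[0],p0[1],.33],r0))
E
```

```text
clock: 3.15
position: [0.6344, -0.0527, 0.1785]
ee_rot: [0.703, -0.097, 0.698, 0.095]
contact_force: [-0.6, 0.0, -0.2]
width: 0.0853
clock: 3.75
position: [0.6343, -0.0535, 0.1768]
ee_rot: [0.703, -0.097, 0.698, 0.095]
contact_force: [0.8, 0.8, 2.7]
width: 0.0156
[ 0.63430526 -0.05346061  0.17678434] [[ 0.007 -0.269  0.963]
 [-0.002  0.963  0.269]
 [-1.    -0.003  0.006]]
dpos [-15.32  -0.05   0.09] dr [0. 0. 0.]
```

```bash
python3 -m creep '{"delta_pos":[[-3,0,0],[-7,0,0],[-11,0,0],[-15,0,0],[-19,0,0],[-22,0,0],[-22,0,0],[-22,0,0]],"dr":[[0,0,0],[0,0,0],[0,0,0],[0,0,0],[0,0,0],[0,0,0],[0,0,0],[0,0,0]]}'
python3 - <<'E'
from st import *
r=yawrot(-.094+np.pi/2)
print(p0,s["width"],s["contact_force"]); go(p0,r0,([.50,.33,.40],r))
E
```

```text
clock: 4.55
position: [0.6325, -0.0529, 0.3956]
ee_rot: [0.702, -0.097, 0.699, 0.095]
contact_force: [0.1, -0.5, -1.4]
width: 0.0159
[ 0.63254038 -0.05293193  0.39563617] 0.015936109739452017 [ 0.11080299 -0.52010273 -1.40084243]
dpos [-0.55 40.45 -2.47] dr [0.366 0.005 0.002]
```

```bash
python3 -m creep '{"delta_pos":[[0,4,0],[-0.5,8,-0.5],[-0.5,12,-0.8],[-0.5,16,-1],[-0.5,20,-1.2],[-0.5,24,-1.5],[-0.5,28,-1.8],[-0.5,32,-2],[-0.5,36.4,-2.3],[-0.5,40.4,-2.5]],"dr":[[0.04,0,0],[0.08,0,0],[0.12,0,0],[0.16,0,0],[0.2,0,0],[0.24,0,0],[0.28,0,0],[0.32,0,0],[0.366,0,0],[0.366,0.005,0.002]]}'
python3 -m creep '{"delta_pos":[[0,0,0],[0,0,0]],"dr":[[0,0,0],[0,0,0]]}'
python3 - <<'E'
from st import *
img,P,_=cloud("wrist"); cv2.imwrite("pics/w2.png",img); np.savez("w2.npz",img=img,P=P)
x,y,z=[P[...,i] for i in range(3)]
m=(z>.19)&(z<.215)&(x>.5)&(x<.6)&(y>.25)&(y<.56)
p=P[m];print(p0,len(p),p.mean(0),p.min(0),p.max(0),np.polyfit(p[:,1],p[:,0],1))
E
```

```text
clock: 5.55
position: [0.498, 0.3308, 0.397]
ee_rot: [0.705, 0.032, 0.708, -0.034]
contact_force: [0.5, -0.6, -1.8]
width: 0.0152
clock: 5.75
position: [0.499, 0.3297, 0.3972]
ee_rot: [0.705, 0.031, 0.708, -0.034]
contact_force: [-0.3, -0.7, -1.5]
width: 0.0149
[0.49901004 0.32967237 0.39722183] 1987 [0.54238325 0.41479608 0.2048751 ] [0.5299925  0.33628979 0.19039351] [0.55845487 0.49238769 0.20868725] [0.09404251 0.50337478]
```

View pics/w2.png

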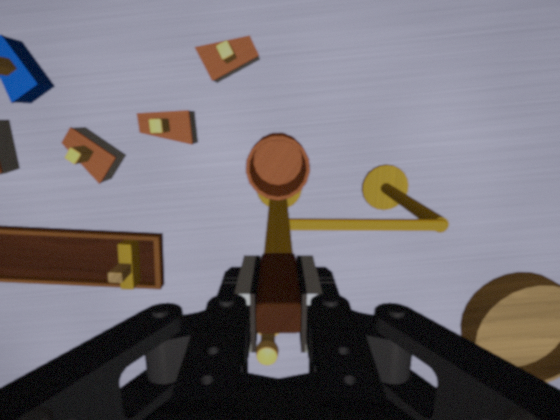

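Wrist view: the dipper is held straight with cup at (278,165), and the rail runs along row 224, from the near post to (441,224). The tilt looks right, so I move over the rail.

Run:
```python
from st import *
r=yawrot(-.094+np.pi/2); go(p0,r0,([.529,.407,.40],r),([.529,.407,.29],r))
```

```text
dpos [-0.25  8.06  2.21] dr [ 0.001 -0.002  0.003]
dpos [10.75  8.09  2.23] dr [ 0.001 -0.002  0.003]
```

```bash
python3 -m creep '{"delta_pos":[[-0.2,4,1],[-0.2,8,2.2],[-0.2,8.1,2.2],[3,8.1,2.2],[6,8.1,2.2],[9,8.1,2.2],[10.7,8.1,2.2],[10.7,8.1,2.2],[10.7,8.1,2.2]],"dr":[[0,0,0],[0,0,0],[0,0,0],[0,0,0],[0,0,0],[0,0,0],[0,0,0],[0,0,0],[0,0,0]]}'
python3 - <<'E'
from st import *
r=yawrot(-.094+np.pi/2); print(p0);go(p0,r0,([.529,.407,.231],r))
E
```

```text
clock: 6.7
position: [0.5301, 0.4067, 0.2931]
ee_rot: [0.706, 0.034, 0.706, -0.034]
contact_force: [0.5, -0.8, -1.7]
width: 0.0159
[0.53005274 0.40670875 0.29310225]
dpos [ 6.21  0.02 -0.11] dr [-0.002  0.     0.001]
```

```bash
python3 -m creep '{"delta_pos":[[2,0,-0.1],[4,0,-0.1],[5,0,-0.1],[5.8,0,-0.1],[5.8,0,-0.1],[5.8,0,-0.1]],"dr":[[0,0,0],[0,0,0],[0,0,0],[0,0,0],[0,0,0],[0,0,0]]}'
python3 - <<'E'
from h import *
d,R,t,K=cam("scene"); i=d["pixels"][80:240,300:480]; cv2.imwrite("pics/s2.png",cv2.convertScaleAbs(cv2.resize(i,None,fx=3.5,fy=3.5),alpha=1.4))
E
```

```text
clock: 7.3
position: [0.529, 0.4083, 0.236]
ee_rot: [0.707, 0.034, 0.706, -0.033]
contact_force: [0.0, -0.0, -1.7]
width: 0.0152
```

View pics/s2.png

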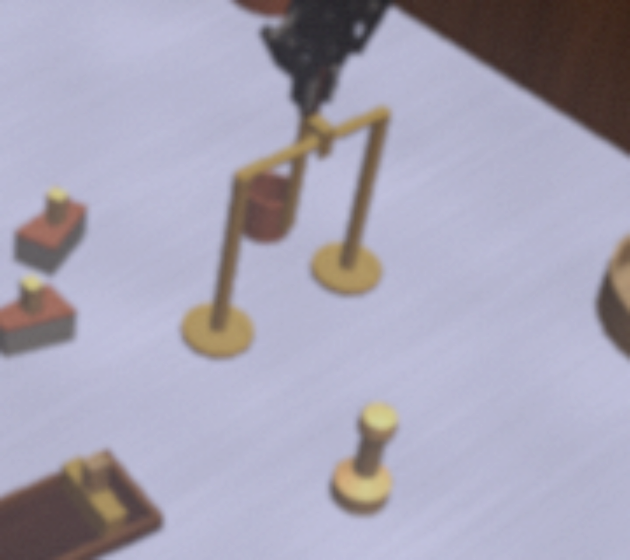

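The hook's tip hangs in front of the bar at (320,140), with the cup behind. Next I lower it, pre-tilt it about the bar and release.

```bash
python3 -m creep '{"delta_pos":[[0.4,0,0],[0.8,0,0],[0.9,0,-0.2],[1.0,0,-0.35],[1.1,0,-0.5],[1.2,0,-0.65],[1.2,0,-0.75],[1.2,0,-0.75],[1.2,0,-0.75]],"dr":[[0,0,0],[0,0,0],[0,-0.07,0],[0,-0.13,0],[0,-0.2,0],[0,-0.26,0],[0,-0.3,0],[0,-0.3,0],[0,-0.3,0]]}'
python3 -m creep '{"delta_pos":[[0,0,0]],"dr":[[0,0,0]]}'
```

```text
clock: 8.25
position: [0.5208, 0.409, 0.2231]
ee_rot: [0.804, 0.028, 0.593, -0.037]
contact_force: [-0.8, -0.5, -2.1]
width: 0.0152
clock: 8.35
position: [0.5217, 0.4089, 0.2232]
ee_rot: [0.804, 0.028, 0.593, -0.038]
contact_force: [0.0, 0.2, -1.7]
width: 0.0151
```

```bash
for i in 1; do python3 -m creep '{"delta_pos":[[0.19,0,-0.06],[0.19,0,-0.06]],"dr":[[0,0,0],[0,0,0]]}'
python3 -m creep '{"delta_pos":[[0.19,0,-0.06],[0.19,0,-0.06]],"dr":[[0,0,0],[0,0,0]]}'
python3 -m creep '{"delta_pos":[[0.1,0,-0.03],[0.1,0,-0.03]],"dr":[[0,0,0],[0,0,0]]}'; done
```

```text
clock: 8.55
position: [0.5219, 0.409, 0.2216]
ee_rot: [0.804, 0.028, 0.592, -0.038]
contact_force: [-0.1, -0.9, 1.6]
width: 0.0157
clock: 8.75
position: [0.522, 0.409, 0.2213]
ee_rot: [0.805, 0.029, 0.591, -0.037]
contact_force: [-2.6, -0.6, 5.7]
width: 0.015
clock: 8.95
position: [0.522, 0.409, 0.2212]
ee_rot: [0.805, 0.029, 0.591, -0.037]
contact_force: [-5.1, -1.8, 10.2]
width: 0.0153
```

Contact with the bar is made. I back off about 4 mm of command and open slightly.

```bash
python3 -m creep '{"delta_pos":[[-0.3,0,0.1],[-0.3,0,0.1]],"dr":[[0,0,0],[0,0,0]]}'
python3 -m creep '{"delta_pos":[[0,0,0],[0,0,0],[0,0,0],[0,0,0],[0,0,0]],"dr":[[0,0,0],[0,0,0],[0,0,0],[0,0,0],[0,0,0]]}' -0.2
python3 -m creep '{"delta_pos":[[-2,0,0],[-4,0,0],[-7,0,0],[-10,0,0],[-13,0,0],[-13,0,0]],"dr":[[0,0,0],[0,0,0],[0,0,0],[0,0,0],[0,0,0],[0,0,0]]}'
python3 - <<'E'
from h import *
d,R,t,K=cam("scene"); i=d["pixels"][80:240,300:480]; cv2.imwrite("pics/s3.png",cv2.convertScaleAbs(cv2.resize(i,None,fx=3.5,fy=3.5),alpha=1.4))
E
```

```text
clock: 9.15
position: [0.5213, 0.4088, 0.2214]
ee_rot: [0.804, 0.028, 0.593, -0.038]
contact_force: [-0.8, 0.7, 1.2]
width: 0.0154
clock: 9.65
position: [0.5211, 0.4089, 0.2211]
ee_rot: [0.804, 0.028, 0.593, -0.038]
contact_force: [-0.4, -0.4, -0.1]
width: 0.0341
clock: 10.25
position: [0.4836, 0.4139, 0.3511]
ee_rot: [0.806, 0.03, 0.59, -0.035]
contact_force: [-0.3, 0.1, 0.9]
width: 0.0341
```

View pics/s3.png

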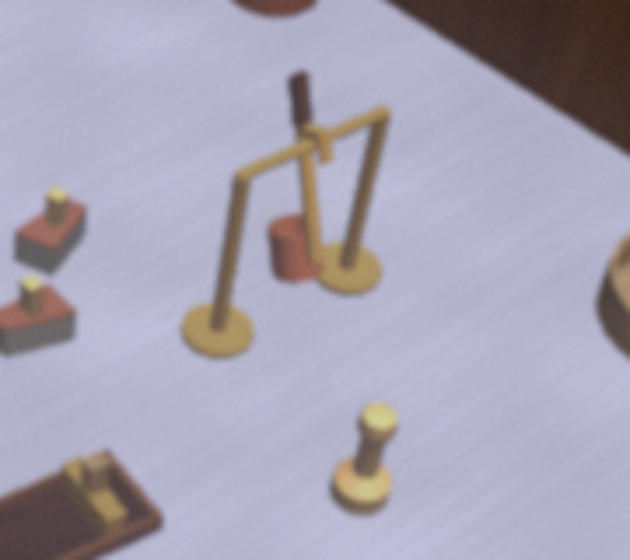

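The dipper hangs on its own on the bar: grip up at (300,95), cup at (293,250). Next I move to the keeper.

Run:
```python
from st import *
r=yawrot(-.14);print(p0); go(p0,r0,([.56,.06,.38],r))
d=np.load("w1.npz");P=d["P"];z=P[...,2]
for b in[(.5,.75,-.5,-.18)]:
    m=(z>.1)&(z<.17)&(P[...,0]>b[0])&(P[...,0]<b[1])&(P[...,1]>b[2])&(P[...,1]<b[3]);p=P[m];print(p.mean(0),p.min(0),p.max(0))
```

```text
[0.48316043 0.41324191 0.34821466]
dpos [  0.11 -34.44  11.43] dr [ 1.603  0.231 -0.249]
[ 0.70160959 -0.26133395  0.12706207] [ 0.6256331  -0.34870601  0.10001229] [ 0.7295322  -0.2438679   0.15596005]
```

```bash
python3 -m creep '{"delta_pos":[[0.1,-4,1.3],[0.1,-8,2.6],[0.1,-12,4],[0.1,-16,5.3],[0.1,-20,6.6],[0.1,-24,8],[0.1,-28,9.3],[0.1,-32,10.6],[0.1,-34.4,11.4],[0.1,-34.4,11.4]],"dr":[[1.603,0.231,-0.249],[1.603,0.231,-0.249],[1.603,0.231,-0.249],[1.603,0.231,-0.249],[1.603,0.231,-0.249],[1.603,0.231,-0.249],[1.603,0.231,-0.249],[1.603,0.231,-0.249],[1.603,0.231,-0.249],[1.603,0.231,-0.249]]}'
python3 - <<'E'
from st import *
r=yawrot(-.14);print(p0); go(p0,r0,([.52,0.0,.43],r))
E
```

```text
clock: 11.3
position: [0.56, 0.0559, 0.3764]
ee_rot: [-0.506, -0.501, -0.486, 0.507]
contact_force: [-0.7, 0.4, 0.1]
width: 0.0346
[0.55995963 0.05585795 0.37644621]
dpos [-5.26 -3.84  5.79] dr [ 0.124  0.025 -0.015]
```

```bash
python3 -m creep '{"delta_pos":[[-2.6,-2,3],[-5.3,-3.8,5.8],[-5.3,-3.8,5.8],[-5.3,-3.8,5.8]],"dr":[[0.12,0.025,-0.015],[0.124,0.025,-0.015],[0.124,0.025,-0.015],[0.124,0.025,-0.015]]}'
python3 - <<'E'
from st import *
img,P,_=cloud("wrist"); cv2.imwrite("pics/w3.png",img); np.savez("w3.npz",img=img,P=P)
print(p0,tray(img,P))
for f,st,c in tins(img,P): print(c.round(),st[4],np.round(f,3))
x,y,z=[P[...,i] for i in range(3)]
m=(z>.065)&(z<.09)&(x>.58)&(x<.68)&(y>.04)&(y<.14);print("kgrip",m.sum(),P[m].mean(0))
r=yawrot(-.14); go(p0,r0,([.6275,.0838,.11],r))
E
```

```text
clock: 11.7
position: [0.5202, 0.0026, 0.4312]
ee_rot: [0.467, 0.532, 0.466, -0.53]
contact_force: [-0.1, -0.3, -0.7]
width: 0.0344
[0.52021267 0.00264628 0.43124377] (((615.5914306640625, -15.15380859375), (292.0777587890625, 88.63553619384766), 81.96490478515625), np.int64(2814))
[197.  39.] 1054 [ 0.06   0.43   0.178 -1.61 ]
[231. 121.] 853 [ 0.105  0.458  0.066 -2.308]
[231. 217.] 700 [ 0.085  0.441 -0.075  0.214]
[212. 262.] 114 [ 0.89   0.396 -0.139  1.884]
[241. 279.] 94 [ 0.918  0.441 -0.189  1.489]
[233. 341.] 65 [ 0.942  0.406 -0.29  -1.575]
kgrip 207 [0.62865278 0.08473387 0.07602283]
dpos [32.16  9.52 -9.38] dr [ 0.01  -0.002 -0.002]
```

View pics/w3.png

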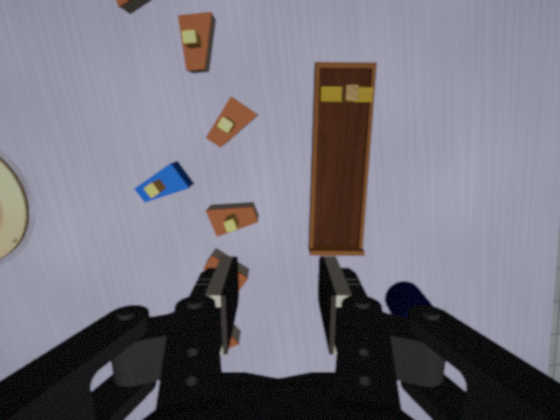

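The view shows the keeper at (347,93) with the fixed wall at the bottom end (340,250), and the tins unchanged. I go down onto the keeper grip.

```bash
python3 -m creep '{"delta_pos":[[4.5,1.5,-1.5],[9,3,-3],[13.5,4.5,-4.5],[18,6,-6],[22,7.5,-7.5],[26,9.5,-9.4],[30,9.5,-9.4],[32,9.5,-9.4],[32,9.5,-9.4],[32,9.5,-9.4]],"dr":[[0,0,0],[0,0,0],[0,0,0],[0,0,0],[0,0,0],[0,0,0],[0,0,0],[0,0,0],[0,0,0],[0.01,0,0]]}' 0.2
python3 - <<'E'
from st import *
r=yawrot(-.14); print(p0);go(p0,r0,([.6280,.0838,.05],r))
E
```

```text
clock: 12.75
position: [0.6267, 0.0855, 0.1111]
ee_rot: [0.464, 0.534, 0.465, -0.533]
contact_force: [-0.0, 0.1, 0.4]
width: 0.0511
[0.6267287  0.08550211 0.11109165]
dpos [6.11 0.15 0.16] dr [ 0.002 -0.001 -0.   ]
```

```bash
python3 -m creep '{"delta_pos":[[3,0.15,0.15],[5,0.15,0.15],[6.1,0.15,0.15],[6.1,0.15,0.15],[6.1,0.15,0.15]],"dr":[[0,0,0],[0,0,0],[0,0,0],[0,0,0],[0,0,0]]}'
python3 -m creep '{"delta_pos":[[0,0,0],[0,0,0],[0,0,0],[0,0,0],[0,0,0]],"dr":[[0,0,0],[0,0,0],[0,0,0],[0,0,0],[0,0,0]]}' -1 30
python3 -m creep '{"delta_pos":[[0,0,-0.8],[0,0,-1.6],[0,0,-2.4],[0,0,-2.6],[0,0,-2.6]],"dr":[[0,0,0],[0,0,0],[0,0,0],[0,0,0],[0,0,0]]}'
```

```text
clock: 13.25
position: [0.6297, 0.0831, 0.0526]
ee_rot: [0.465, 0.535, 0.463, -0.532]
contact_force: [-0.2, -0.4, 0.2]
width: 0.0513
clock: 13.75
position: [0.6297, 0.083, 0.0525]
ee_rot: [0.465, 0.535, 0.463, -0.532]
contact_force: [0.3, -1.1, 6.1]
width: 0.0152
clock: 14.25
position: [0.6333, 0.1089, 0.0525]
ee_rot: [0.465, 0.535, 0.463, -0.532]
contact_force: [0.2, 0.2, 5.6]
width: 0.0153
```

```bash
python3 -m creep '{"delta_pos":[[0,0,0],[0,0,0],[0,0,0]],"dr":[[0,0,0],[0,0,0],[0,0,0]]}' 0.2
python3 -m creep '{"delta_pos":[[-4,0,0],[-8,0,0],[-12,0,0],[-12,0,0]],"dr":[[0,0,0],[0,0,0],[0,0,0],[0,0,0]]}'
cat > pk.py <<'E'
import sys
from st import *
C0=np.array([.6160,-.0150]); TY=-.14; tx=np.array([np.cos(TY),np.sin(TY)]); ty=np.array([-tx[1],tx[0]])
def slot(i,extra=0.,z=.12): return np.r_[C0+ty*(-.120+.036*i+extra),z]
a=sys.argv
if a[1]=="pick": T=(np.array([float(a[2]),float(a[3]),float(a[5])]),yawrot(float(a[4])))
else: T=(slot(int(a[2]),float(a[3])/1000,float(a[4])),yawrot(TY))
print("at",p0.round(4),"F",s["contact_force"].round(1),"w",s["width"].round(4),"to",T[0].round(4)); go(p0,r0,T)
E
python3 pk.py pick .4405 -.0745 .215 .12
```

```text
clock: 14.55
position: [0.6317, 0.1087, 0.0508]
ee_rot: [0.464, 0.534, 0.464, -0.533]
contact_force: [0.7, 0.3, -0.5]
width: 0.0512
clock: 14.95
position: [0.6356, 0.1089, 0.1776]
ee_rot: [0.467, 0.538, 0.461, -0.529]
contact_force: [0.0, -0.5, 0.3]
width: 0.0512Traceback (most recent call last):
  File "pk.py", line 8, in <module>
    print("at",p0.round(4),"F",s["contact_force"].round(1),"w",s["width"].round(4),"to",T[0].round(4)); go(p0,r0,T)
                                                               ^^^^^^^^^^^^^^^^
AttributeError: 'float' object has no attribute 'round'
```

```bash
sed -i 's/s\["width"\].round(4)/round(s["width"],4)/' pk.py
python3 pk.py pick .4405 -.0745 .215 .12
```

```text
at [0.6356 0.1089 0.1776] F [ 0.  -0.5  0.3] w 0.0512 to [ 0.4405 -0.0745  0.12  ]
dpos [  5.45 -16.87  20.88] dr [-0.354 -0.001 -0.015]
```

```bash
python3 -m creep '{"delta_pos":[[0.5,-2.5,3],[1,-5.5,7],[1.5,-8.5,10.5],[2.5,-11.5,14],[4,-14.5,18],[5.4,-16.9,20.9],[5.4,-16.9,20.9],[5.4,-16.9,20.9]],"dr":[[-0.06,0,0],[-0.12,0,0],[-0.18,0,0],[-0.24,0,0],[-0.3,0,0],[-0.354,0,-0.015],[-0.354,0,-0.015],[-0.354,0,-0.015]]}'
python3 pk.py pick .4405 -.0745 .215 .047
```

```text
clock: 15.75
position: [0.4353, -0.0752, 0.1161]
ee_rot: [0.546, 0.442, 0.554, -0.447]
contact_force: [0.9, -0.9, 0.6]
width: 0.0515
at [ 0.4353 -0.0752  0.1161] F [ 0.9 -0.9  0.6] w 0.0515 to [ 0.4405 -0.0745  0.047 ]
dpos [6.9  0.61 0.07] dr [-0.002 -0.004  0.012]
```

```bash
python3 -m creep '{"delta_pos":[[3,0.4,0],[6,0.6,0],[6.9,0.6,0],[6.9,0.6,0],[6.9,0.6,0]],"dr":[[0,0,0],[0,0,0.01],[0,0,0.01],[0,0,0.01],[0,0,0.01]]}'
python3 pk.py pick .4405 -.0745 .215 .047
```

```text
clock: 16.25
position: [0.4421, -0.0735, 0.0482]
ee_rot: [0.55, 0.444, 0.552, -0.443]
contact_force: [-0.4, 0.7, -0.1]
width: 0.0512
at [ 0.4421 -0.0735  0.0482] F [-0.4  0.7 -0.1] w 0.0512 to [ 0.4405 -0.0745  0.047 ]
dpos [ 0.12 -0.18  0.06] dr [ 0.001 -0.003  0.001]
```

```bash
python3 -m creep '{"delta_pos":[[0,0,0],[0,0,0],[0,0,0],[0,0,0]],"dr":[[0,0,0],[0,0,0],[0,0,0],[0,0,0]]}' -1 40
python3 -m creep '{"delta_pos":[[-3,0,0],[-6,0,0],[-9,0,0],[-9,0,0]],"dr":[[0,0,0],[0,0,0],[0,0,0],[0,0,0]]}'
python3 pk.py place 0 3 .12
```

```text
clock: 16.65
position: [0.4414, -0.0738, 0.0484]
ee_rot: [0.55, 0.444, 0.552, -0.443]
contact_force: [-1.7, 1.5, 6.0]
width: 0.0153
clock: 17.05
position: [0.4438, -0.0749, 0.141]
ee_rot: [0.552, 0.445, 0.549, -0.442]
contact_force: [0.3, 0.6, -0.9]
width: 0.0152
at [ 0.4438 -0.0749  0.141 ] F [ 0.3  0.6 -0.9] w 0.0152 to [ 0.5997 -0.1309  0.12  ]
dpos [ 2.19 14.02  8.8 ] dr [ 0.355  0.    -0.005]
```

```bash
python3 -m creep '{"delta_pos":[[0,3.5,2.2],[0,7,4.4],[0,10.5,6.6],[1,14,8.8],[2.2,14,8.8],[2.2,14,8.8],[2.2,14,8.8]],"dr":[[0.1,0,0],[0.2,0,0],[0.3,0,0],[0.355,0,0],[0.355,0,0],[0.355,0,0],[0.355,0,0]]}'
python3 pk.py place 0 2.5 .056
```

```text
clock: 17.75
position: [0.5945, -0.1292, 0.1134]
ee_rot: [-0.461, -0.533, -0.467, 0.535]
contact_force: [0.4, -0.5, -1.1]
width: 0.0156
at [ 0.5945 -0.1292  0.1134] F [ 0.4 -0.5 -1.1] w 0.0156 to [ 0.5996 -0.1314  0.056 ]
dpos [5.74 0.58 0.16] dr [ 0.001 -0.003  0.008]
```

```bash
python3 -m creep '{"delta_pos":[[2,0.6,0.15],[4,0.6,0.15],[5.7,0.6,0.15],[5.7,0.6,0.15],[5.7,0.6,0.15]],"dr":[[0,0,0],[0,0,0],[0,0,0.008],[0,0,0.008],[0,0,0.008]]}'
python3 pk.py place 0 0.5 .054
```

```text
clock: 18.25
position: [0.6015, -0.1317, 0.0587]
ee_rot: [0.465, 0.535, 0.463, -0.532]
contact_force: [-0.8, -0.6, -0.3]
width: 0.0149
at [ 0.6015 -0.1317  0.0587] F [-0.8 -0.6 -0.3] w 0.0149 to [ 0.5993 -0.1333  0.054 ]
dpos [ 0.47 -0.2   0.19] dr [ 0.001 -0.002 -0.005]
```

```bash
python3 -m creep '{"delta_pos":[[0.2,-0.1,0.1],[0.45,-0.1,0.2],[0.45,-0.1,0.4],[0.45,-0.1,0.4]],"dr":[[0,0,0],[0,0,0],[0,0,0],[0,0,0]]}'
python3 pk.py place 0 0 .054
```

```text
clock: 18.65
position: [0.6018, -0.133, 0.0546]
ee_rot: [0.464, 0.538, 0.463, -0.53]
contact_force: [1.4, 9.0, 3.1]
width: 0.0154
at [ 0.6018 -0.133   0.0546] F [1.4 9.  3.1] w 0.0154 to [ 0.5993 -0.1338  0.054 ]
dpos [ 0.06 -0.24  0.11] dr [-0.001 -0.008 -0.007]
```

```bash
python3 -m creep '{"delta_pos":[[0,0,-0.3],[0,0,-0.3],[0,0,-0.3],[0,0,-0.3]],"dr":[[0,0,0],[0,0,0],[0,0,0],[0,0,0]]}' 0.2
python3 -m creep '{"delta_pos":[[-3,0,0],[-6,0,0],[-9,0,0],[-9,0,0]],"dr":[[0,0,0],[0,0,0],[0,0,0],[0,0,0]]}'
python3 pk.py pick .410 -.166 -.715 .12
```

```text
clock: 19.05
position: [0.6011, -0.1334, 0.0535]
ee_rot: [0.465, 0.535, 0.463, -0.532]
contact_force: [-0.9, 0.2, 0.4]
width: 0.0515
clock: 19.45
position: [0.6035, -0.1344, 0.1481]
ee_rot: [0.468, 0.537, 0.46, -0.53]
contact_force: [0.2, 0.4, 1.0]
width: 0.0512
at [ 0.6035 -0.1344  0.1481] F [0.2 0.4 1. ] w 0.0512 to [ 0.41  -0.166  0.12 ]
dpos [  2.55 -18.76   5.82] dr [ 0.575 -0.004 -0.014]
```

```bash
python3 -m creep '{"delta_pos":[[0,-4,1.3],[0,-8,2.6],[0,-12,3.9],[1,-16,5],[2,-18.7,5.8],[2,-18.7,5.8],[2,-18.7,5.8]],"dr":[[0.12,0,0],[0.24,0,0],[0.36,0,0],[0.48,0,0],[0.575,0,-0.014],[0.575,0,-0.014],[0.575,0,-0.014]]}'
python3 - <<'E'
from st import *
img,P,_=cloud("wrist")
for f,st,c in tins(img,P): print(c.round(),st[4],np.round(f,3))
E
python3 pk.py pick .410 -.166 -.715 .047
```

```text
clock: 20.15
position: [0.4073, -0.1647, 0.1221]
ee_rot: [-0.29, -0.642, -0.297, 0.645]
contact_force: [0.0, -0.4, 0.2]
width: 0.0514
[291. 217.] 4396 [ 0.028  0.411 -0.167 -3.882]
[343. 355.] 549 [ 0.872  0.388 -0.283 -0.878]
at [ 0.4083 -0.165   0.1225] F [ 0.9 -1.   0.7] w 0.0511 to [ 0.41  -0.166  0.047]
dpos [ 7.55  0.26 -0.02] dr [ 0.001 -0.001  0.009]
```

```bash
python3 -m creep '{"delta_pos":[[3,0.4,0],[6,0.4,0],[7.5,0.4,0],[7.5,0.4,0],[7.5,0.4,0]],"dr":[[0.025,0,0.009],[0.025,0,0.009],[0.025,0,0.009],[0.025,0,0.009],[0.025,0,0.009]]}'
python3 -m creep '{"delta_pos":[[0,0,0],[0,0,0],[0,0,0],[0,0,0]],"dr":[[0,0,0],[0,0,0],[0,0,0],[0,0,0]]}' -1 40
python3 -m creep '{"delta_pos":[[-3,0,0],[-6,0,0],[-9,0,0],[-9,0,0],[-9,0,0]],"dr":[[0,0,0],[0,0,0],[0,0,0],[0,0,0],[0,0,0]]}'
python3 pk.py place 1 4 .13
```

```text
clock: 20.7
position: [0.4113, -0.1668, 0.0475]
ee_rot: [0.286, 0.647, 0.286, -0.647]
contact_force: [0.1, 0.8, 0.7]
width: 0.0508
clock: 21.1
position: [0.4107, -0.1669, 0.0483]
ee_rot: [0.286, 0.647, 0.285, -0.646]
contact_force: [0.2, 1.5, 5.5]
width: 0.0151
clock: 21.6
position: [0.4098, -0.1666, 0.1375]
ee_rot: [0.285, 0.647, 0.286, -0.647]
contact_force: [-0.4, -0.2, -1.2]
width: 0.0153
at [ 0.4098 -0.1666  0.1375] F [-0.4 -0.2 -1.2] w 0.0153 to [ 0.6048 -0.0942  0.13  ]
dpos [  0.75   9.53 -18.49] dr [-0.6   -0.001  0.   ]
```

```bash
python3 -m creep '{"delta_pos":[[0,2,-4],[0,4,-8],[0,6,-12],[0,8,-16],[0.5,9.5,-18.5],[0.7,9.5,-18.5],[0.7,9.5,-18.5],[0.7,9.5,-18.5]],"dr":[[-0.12,0,0],[-0.24,0,0],[-0.36,0,0],[-0.48,0,0],[-0.6,0,0],[-0.6,0,0],[-0.6,0,0],[-0.6,0,0]]}'
python3 pk.py place 1 3 .056
```

```text
clock: 22.4
position: [0.6028, -0.0939, 0.1287]
ee_rot: [-0.462, -0.533, -0.465, 0.535]
contact_force: [-0.8, -0.9, -0.7]
width: 0.0152
at [ 0.6028 -0.0939  0.1287] F [-0.8 -0.9 -0.7] w 0.0152 to [ 0.6047 -0.0952  0.056 ]
dpos [7.27 0.25 0.11] dr [-0.001 -0.001  0.005]
```

```bash
python3 -m creep '{"delta_pos":[[3,0.25,0.1],[6,0.25,0.1],[7.2,0.25,0.1],[7.2,0.25,0.1],[7.5,0.25,0.1],[7.5,0.25,0.3],[7.5,0.25,0.5],[7.5,0.25,0.5]],"dr":[[0,0,0.005],[0,0,0.005],[0,0,0.005],[0,0,0.005],[0,0,0.005],[0,0,0.005],[0,0,0.005],[0,0,0.005]]}'
python3 pk.py place 1 0 .054
```

```text
clock: 23.2
position: [0.607, -0.098, 0.0565]
ee_rot: [0.464, 0.536, 0.463, -0.532]
contact_force: [-0.9, 4.5, 0.9]
width: 0.0158
at [ 0.607  -0.098   0.0565] F [-0.9  4.5  0.9] w 0.0158 to [ 0.6043 -0.0982  0.054 ]
dpos [ 0.25 -0.27  0.06] dr [-0.001 -0.004 -0.005]
```

```bash
python3 -m creep '{"delta_pos":[[0.2,-0.1,0],[0.2,-0.1,0]],"dr":[[0,0,0],[0,0,0]]}'
python3 -m creep '{"delta_pos":[[0,0,-0.2],[0,0,-0.2],[0,0,-0.2]],"dr":[[0,0,0],[0,0,0],[0,0,0]]}' 0.2
python3 -m creep '{"delta_pos":[[-3,0,0],[-6,0,0],[-9,0,0],[-9,0,0]],"dr":[[0,0,0],[0,0,0],[0,0,0],[0,0,0]]}'
python3 pk.py pick .368 -.290 -2.58 .13
```

```text
clock: 23.4
position: [0.6069, -0.0979, 0.0547]
ee_rot: [0.465, 0.536, 0.463, -0.531]
contact_force: [0.8, 5.0, 1.1]
width: 0.0153
clock: 23.7
position: [0.6062, -0.0976, 0.0537]
ee_rot: [0.465, 0.535, 0.463, -0.532]
contact_force: [0.4, 1.6, -0.7]
width: 0.0511
clock: 24.1
position: [0.6086, -0.0984, 0.1482]
ee_rot: [0.468, 0.537, 0.46, -0.531]
contact_force: [0.8, -0.4, -0.5]
width: 0.0514
at [ 0.6086 -0.0984  0.1482] F [ 0.8 -0.4 -0.5] w 0.0514 to [ 0.368 -0.29   0.13 ]
dpos [  1.53 -21.18  22.33] dr [ 2.44  -0.017 -0.007]
```

```bash
python3 -m creep '{"delta_pos":[[0,-2.1,2.2],[0,-4.2,4.4],[0,-6.3,6.6],[0,-8.4,8.8],[0,-10.5,11],[0,-12.6,13.2],[0,-14.7,15.5],[0,-16.8,17.8],[1,-19,20],[1,-21.2,22.3]],"dr":[[0.14,0,0],[0.28,0,0],[0.42,0,0],[0.56,0,0],[0.7,0,0],[0.84,0,0],[0.98,0,0],[1.12,0,0],[1.26,0,0],[1.4,0,0]]}'
python3 pk.py pick .368 -.290 -2.58 .13
```

```text
clock: 25.1
position: [0.3625, -0.2884, 0.1308]
ee_rot: [0.008, 0.708, 0.01, -0.706]
contact_force: [-0.1, -1.5, -0.0]
width: 0.0512
at [ 0.3625 -0.2884  0.1308] F [-0.1 -1.5 -0. ] w 0.0512 to [ 0.368 -0.29   0.13 ]
dpos [ 0.08  0.18 -0.55] dr [ 1.035e+00 -1.000e-03  3.000e-03]
```

```bash
python3 -m creep '{"delta_pos":[[0,0,-0.2],[0,0,-0.2],[0,0,-0.2],[0,0,-0.2],[0,0,-0.2],[0,0,-0.2],[0,0,-0.2],[0,0,-0.2],[0,0,-0.2]],"dr":[[0.14,0,0],[0.28,0,0],[0.42,0,0],[0.56,0,0],[0.7,0,0],[0.84,0,0],[0.98,0,0],[1.035,0,0],[1.035,0,0]]}'
python3 - <<'E'
from st import *
img,P,_=cloud("wrist")
for f,st,c in tins(img,P): print(c.round(),st[4],np.round(f,3))
E
python3 pk.py pick .368 -.290 -2.58 .047
```

```text
clock: 26.0
position: [0.3661, -0.2883, 0.1316]
ee_rot: [-0.341, 0.621, -0.339, -0.619]
contact_force: [-0.8, 0.4, -0.1]
width: 0.0511
[270. 205.] 4117 [ 0.034  0.37  -0.292 -2.559]
at [ 0.3662 -0.2883  0.1317] F [-0.7 -0.1 -0.5] w 0.0509 to [ 0.368 -0.29   0.047]
dpos [ 8.47 -0.03 -0.23] dr [ 0.007 -0.001  0.004]
```

```bash
python3 -m creep '{"delta_pos":[[3,-0.1,-0.5],[6,-0.1,-0.5],[8.4,-0.1,-0.5],[8.4,-0.1,-0.5],[8.4,-0.1,-0.5]],"dr":[[-0.015,0,0],[-0.015,0,0],[-0.015,0,0],[-0.015,0,0],[-0.015,0,0]]}'
python3 -m creep '{"delta_pos":[[0,0,0],[0,0,0],[0,0,0],[0,0,0]],"dr":[[0,0,0],[0,0,0],[0,0,0],[0,0,0]]}' -1 40
python3 -m creep '{"delta_pos":[[-3,0,0],[-6,0,0],[-9,0,0],[-9,0,0],[-9,0,0]],"dr":[[0,0,0],[0,0,0],[0,0,0],[0,0,0],[0,0,0]]}'
python3 pk.py place 2 4 .14
```

```text
clock: 26.55
position: [0.3703, -0.292, 0.0481]
ee_rot: [-0.336, 0.623, -0.334, -0.622]
contact_force: [0.3, -0.1, 0.3]
width: 0.0512
clock: 26.95
position: [0.3712, -0.2928, 0.0494]
ee_rot: [-0.336, 0.625, -0.335, -0.62]
contact_force: [-0.3, -0.7, 6.4]
width: 0.0155
clock: 27.45
position: [0.3699, -0.2919, 0.1383]
ee_rot: [-0.336, 0.624, -0.335, -0.621]
contact_force: [-0.3, 0.5, -2.9]
width: 0.0157
at [ 0.3699 -0.2919  0.1383] F [-0.3  0.5 -2.9] w 0.0157 to [ 0.6099 -0.0586  0.14  ]
dpos [ -0.05 -32.87   6.3 ] dr [-2.42e+00 -6.00e-03 -1.00e-03]
```

```bash
python3 -m creep '{"delta_pos":[[-1.5,-3.3,0.6],[-3,-6.6,1.2],[-3,-9.9,1.8],[-3,-13.2,2.5],[-3,-16.5,3.1],[-3,-19.8,3.8],[-3,-23.1,4.4],[-3,-26.4,5],[-3,-29.7,5.7],[-3,-32.9,6.3]],"dr":[[-0.14,0,0],[-0.28,0,0],[-0.42,0,0],[-0.56,0,0],[-0.7,0,0],[-0.84,0,0],[-0.98,0,0],[-1.12,0,0],[-1.26,0,0],[-1.4,0,0]]}'
python3 pk.py place 2 4 .14
```

```text
clock: 28.45
position: [0.6096, -0.0571, 0.1667]
ee_rot: [0.146, 0.692, 0.147, -0.692]
contact_force: [-0.5, -0.1, -0.7]
width: 0.0152
at [ 0.6096 -0.0571  0.1667] F [-0.5 -0.1 -0.7] w 0.0152 to [ 0.6099 -0.0586  0.14  ]
dpos [2.67 0.15 0.04] dr [-1.013e+00 -1.000e-03  1.000e-03]
```

```bash
python3 -m creep '{"delta_pos":[[0.2,0.1,0],[0.5,0.1,0],[0.8,0.1,0],[1.2,0.1,0],[1.6,0.1,0],[2,0.1,0],[2.6,0.1,0],[2.6,0.1,0],[2.6,0.1,0]],"dr":[[-0.14,0,0],[-0.28,0,0],[-0.42,0,0],[-0.56,0,0],[-0.7,0,0],[-0.84,0,0],[-0.98,0,0],[-1.013,0,0],[-1.013,0,0]]}'
python3 pk.py place 2 3 .056
```

```text
clock: 29.35
position: [0.6091, -0.0592, 0.1407]
ee_rot: [0.461, 0.536, 0.463, -0.535]
contact_force: [0.6, 0.2, -2.0]
width: 0.0154
at [ 0.6091 -0.0592  0.1407] F [ 0.6  0.2 -2. ] w 0.0154 to [ 0.6097 -0.0596  0.056 ]
dpos [8.47 0.08 0.04] dr [-0.007 -0.002  0.001]
```

```bash
python3 -m creep '{"delta_pos":[[3,0,0],[6,0,0],[8.4,0,0],[8.4,0,0],[8.7,0,0],[8.7,0,0.2],[8.7,0,0.4],[8.8,0,0.4]],"dr":[[0,0,0],[0,0,0],[0,0,0],[0,0,0],[0,0,0],[0,0,0],[0,0,0],[0,0,0]]}'
python3 pk.py place 2 0 .054
```

```text
clock: 30.15
position: [0.61, -0.0609, 0.0556]
ee_rot: [0.461, 0.538, 0.462, -0.533]
contact_force: [-0.5, 7.7, -0.3]
width: 0.0152
at [ 0.61   -0.0609  0.0556] F [-0.5  7.7 -0.3] w 0.0152 to [ 0.6093 -0.0625  0.054 ]
dpos [ 0.16 -0.05  0.17] dr [-0.008 -0.006 -0.003]
```

```bash
python3 -m creep '{"delta_pos":[[0.15,0,0],[0.15,0,0]],"dr":[[0,0,0],[0,0,0]]}'
python3 -m creep '{"delta_pos":[[0,0,-0.25],[0,0,-0.25],[0,0,-0.25]],"dr":[[0,0,0],[0,0,0],[0,0,0]]}' 0.2
python3 -m creep '{"delta_pos":[[-3,0,0],[-6,0,0],[-9,0,0],[-9,0,0],[-9,0,0]],"dr":[[0,0,0],[0,0,0],[0,0,0],[0,0,0],[0,0,0]]}'
python3 pk.py pick .458 .066 .85 .13
```

```text
clock: 30.35
position: [0.6105, -0.061, 0.0546]
ee_rot: [0.462, 0.538, 0.462, -0.533]
contact_force: [-0.8, 6.8, 0.9]
width: 0.0153
clock: 30.65
position: [0.6111, -0.0614, 0.0543]
ee_rot: [0.463, 0.537, 0.461, -0.534]
contact_force: [-0.6, 0.0, -0.5]
width: 0.0513
clock: 31.15
position: [0.6108, -0.0615, 0.1447]
ee_rot: [0.463, 0.537, 0.46, -0.534]
contact_force: [-0.8, 0.3, -1.1]
width: 0.0516
at [ 0.6108 -0.0615  0.1447] F [-0.8  0.3 -1.1] w 0.0516 to [0.458 0.066 0.13 ]
dpos [  1.37 -16.99 -10.37] dr [-0.997  0.002 -0.006]
```

```bash
python3 -m creep '{"delta_pos":[[0,-2.5,-1.5],[0,-5,-3],[0,-7.5,-4.5],[0,-10,-6],[0,-12.5,-7.5],[0.5,-15,-9],[1,-17,-10.4],[1,-17,-10.4],[1,-17,-10.4]],"dr":[[-0.14,0,0],[-0.28,0,0],[-0.42,0,0],[-0.56,0,0],[-0.7,0,0],[-0.84,0,0],[-0.98,0,0],[-0.997,0,0],[-0.997,0,0]]}'
cat > look.py <<'E'
from st import *
img,P,_=cloud("wrist")
for f,st,c in tins(img,P): print(c.round(),st[4],np.round(f,3))
E
python3 look.py
python3 pk.py pick .458 .066 .85 .047
```

```text
clock: 32.05
position: [0.4571, 0.0666, 0.1325]
ee_rot: [0.663, 0.25, 0.661, -0.249]
contact_force: [-0.3, -0.0, -0.3]
width: 0.0512
[390.  63.] 5019 [ 0.038  0.43   0.179 -1.588]
[283. 214.] 4028 [ 0.027  0.457  0.066 -2.298]
at [0.4581 0.0663 0.1329] F [-0.7  0.5 -0.4] w 0.0513 to [0.458 0.066 0.047]
dpos [ 8.59 -0.05 -0.01] dr [-0.001  0.003 -0.003]
```

Good match; pick it.

```bash
python3 -m creep '{"delta_pos":[[3,-0.1,0],[6,-0.1,0],[8.5,-0.1,0],[8.5,-0.1,0],[8.5,-0.1,0]],"dr":[[0.005,0,0],[0.005,0,0],[0.005,0,0],[0.005,0,0],[0.005,0,0]]}'
python3 -m creep '{"delta_pos":[[0,0,0],[0,0,0],[0,0,0],[0,0,0]],"dr":[[0,0,0],[0,0,0],[0,0,0],[0,0,0]]}' -1 40
python3 -m creep '{"delta_pos":[[-3,0,0],[-6,0,0],[-9,0,0],[-9,0,0],[-9,0,0]],"dr":[[0,0,0],[0,0,0],[0,0,0],[0,0,0],[0,0,0]]}'
python3 pk.py place 3 4 .14
```

```text
clock: 32.6
position: [0.4581, 0.0654, 0.0482]
ee_rot: [0.662, 0.252, 0.66, -0.251]
contact_force: [-0.7, -0.8, -0.1]
width: 0.0509
clock: 33.0
position: [0.4582, 0.0659, 0.0493]
ee_rot: [0.663, 0.252, 0.659, -0.25]
contact_force: [-0.4, 0.2, 4.0]
width: 0.0152
clock: 33.5
position: [0.4566, 0.0661, 0.1385]
ee_rot: [0.663, 0.252, 0.659, -0.25]
contact_force: [0.3, 0.7, -2.0]
width: 0.0151
at [0.4566 0.0661 0.1385] F [ 0.3  0.7 -2. ] w 0.0151 to [ 0.6149 -0.0229  0.14  ]
dpos [-0.07  3.84 17.74] dr [ 0.985  0.001 -0.005]
```

```bash
python3 -m creep '{"delta_pos":[[-1,0.6,2.5],[-2,1.1,5],[-2,1.7,7.5],[-2,2.2,10],[-2,2.8,12.5],[-1,3.3,15],[0,3.8,17.7],[0,3.8,17.7],[0,3.8,17.7]],"dr":[[0.14,0,0],[0.28,0,0],[0.42,0,0],[0.56,0,0],[0.7,0,0],[0.84,0,0],[0.985,0,-0.005],[0.985,0,-0.005],[0.985,0,-0.005]]}'
python3 pk.py place 3 4 .056
```

```text
clock: 34.4
position: [0.613, -0.023, 0.1362]
ee_rot: [-0.463, -0.532, -0.465, 0.535]
contact_force: [-0.8, -0.1, -1.7]
width: 0.0149
at [ 0.613  -0.023   0.1362] F [-0.8 -0.1 -1.7] w 0.0149 to [ 0.6149 -0.0229  0.056 ]
dpos [ 8.02  0.23 -0.04] dr [0.001 0.001 0.006]
```

```bash
python3 -m creep '{"delta_pos":[[3,0.1,-0.1],[6,0.1,-0.1],[8,0.1,-0.1],[8,0.1,-0.1],[8.3,0.1,0.1],[8.3,0.1,0.3],[8.3,0.1,0.5],[8.3,0.1,0.5]],"dr":[[0,0,0.005],[0,0,0.005],[0,0,0.005],[0,0,0.005],[0,0,0.005],[0,0,0.005],[0,0,0.005],[0,0,0.005]]}'
python3 pk.py place 3 0 .054
```

```text
clock: 35.2
position: [0.6148, -0.028, 0.0565]
ee_rot: [0.465, 0.535, 0.462, -0.533]
contact_force: [-1.0, 1.3, -0.3]
width: 0.0152
at [ 0.6148 -0.028   0.0565] F [-1.   1.3 -0.3] w 0.0152 to [ 0.6143 -0.0269  0.054 ]
dpos [ 0.25 -0.07 -0.1 ] dr [-0.     0.    -0.006]
```

```bash
python3 -m creep '{"delta_pos":[[0.25,0,0.1],[0.25,0,0.3],[0.25,0,0.3]],"dr":[[0,0,0],[0,0,0],[0,0,0]]}'
python3 pk.py place 3 0 .054
```

```text
clock: 35.5
position: [0.6156, -0.0286, 0.0548]
ee_rot: [0.464, 0.537, 0.462, -0.531]
contact_force: [1.2, 8.1, 4.5]
width: 0.0149
at [ 0.6156 -0.0286  0.0548] F [1.2 8.1 4.5] w 0.0149 to [ 0.6143 -0.0269  0.054 ]
dpos [ 0.08 -0.15 -0.15] dr [-0.001 -0.004 -0.008]
```

```bash
python3 -m creep '{"delta_pos":[[0,0,-0.25],[0,0,-0.25],[0,0,-0.25]],"dr":[[0,0,0],[0,0,0],[0,0,0]]}' 0.2
python3 -m creep '{"delta_pos":[[-3,0,0],[-6,0,0],[-9,0,0],[-9,0,0],[-9,0,0]],"dr":[[0,0,0],[0,0,0],[0,0,0],[0,0,0],[0,0,0]]}'
python3 pk.py pick .350 .275 1.97 .14
```

```text
clock: 35.8
position: [0.6146, -0.0292, 0.0533]
ee_rot: [0.466, 0.534, 0.462, -0.533]
contact_force: [0.3, -0.4, 0.2]
width: 0.0511
clock: 36.3
position: [0.6144, -0.029, 0.1439]
ee_rot: [0.466, 0.535, 0.462, -0.533]
contact_force: [-0.0, 0.1, -0.7]
width: 0.0512
at [ 0.6144 -0.029   0.1439] F [-0.   0.1 -0.7] w 0.0512 to [0.35  0.275 0.14 ]
dpos [  0.16 -30.42 -26.42] dr [-2.11e+00  7.00e-03 -2.00e-03]
```

```bash
python3 -m creep '{"delta_pos":[[0,-3,-2.6],[0,-6,-5.3],[0,-9.1,-7.9],[0,-12.2,-10.6],[0,-15.2,-13.2],[0,-18.3,-15.8],[0,-21.3,-18.5],[0,-24.3,-21.1],[0,-27.4,-23.8],[0,-30.4,-26.4]],"dr":[[-0.14,0,0],[-0.28,0,0],[-0.42,0,0],[-0.56,0,0],[-0.7,0,0],[-0.84,0,0],[-0.98,0,0],[-1.12,0,0],[-1.26,0,0],[-1.4,0,0]]}'
python3 pk.py pick .350 .275 1.97 .13
```

```text
clock: 37.3
position: [0.3477, 0.2755, 0.1401]
ee_rot: [0.7, 0.106, 0.698, -0.109]
contact_force: [0.5, 0.9, 0.3]
width: 0.051
at [0.3477 0.2755 0.1401] F [0.5 0.9 0.3] w 0.051 to [0.35  0.275 0.13 ]
dpos [1.01 0.03 0.23] dr [-0.704  0.002  0.004]
```

```bash
python3 -m creep '{"delta_pos":[[0.5,0,0.1],[1,0,0.1],[1,0,0.1],[1,0,0.1],[1,0,0.1],[1,0,0.1],[1,0,0.1]],"dr":[[-0.14,0,0],[-0.28,0,0],[-0.42,0,0],[-0.56,0,0],[-0.704,0,0],[-0.704,0,0],[-0.704,0,0]]}'
python3 look.py
python3 pk.py pick .350 .275 1.97 .047
```

```text
clock: 38.0
position: [0.3503, 0.2744, 0.1306]
ee_rot: [0.694, -0.138, 0.693, 0.136]
contact_force: [-0.1, -0.3, -0.1]
width: 0.0512
[277. 214.] 4125 [0.037 0.35  0.278 1.944]
[117. 266.] 3756 [ 0.034  0.429  0.179 -1.61 ]
at [0.3505 0.2745 0.1309] F [-0.4 -0.1  0.4] w 0.0514 to [0.35  0.275 0.047]
dpos [ 8.39  0.1  -0.04] dr [-0.008  0.002  0.004]
```

```bash
python3 -m creep '{"delta_pos":[[3,0.3,0],[6,0.3,0],[8.3,0.3,0],[8.3,0.3,0],[8.3,0.3,0]],"dr":[[0.017,0,0],[0.017,0,0],[0.017,0,0],[0.017,0,0],[0.017,0,0]]}'
python3 -m creep '{"delta_pos":[[0,0,0],[0,0,0],[0,0,0],[0,0,0]],"dr":[[0,0,0],[0,0,0],[0,0,0],[0,0,0]]}' -1 40
python3 -m creep '{"delta_pos":[[-3,0,0],[-6,0,0],[-9,0,0],[-12,0,0],[-12,0,0]],"dr":[[0,0,0],[0,0,0],[0,0,0],[0,0,0],[0,0,0]]}'
python3 pk.py place 4 4 .16
```

```text
clock: 38.55
position: [0.3501, 0.2774, 0.0486]
ee_rot: [0.696, -0.133, 0.693, 0.131]
contact_force: [1.0, -0.4, -0.4]
width: 0.0513
clock: 38.95
position: [0.351, 0.278, 0.0497]
ee_rot: [0.697, -0.133, 0.692, 0.132]
contact_force: [0.2, -1.1, 6.9]
width: 0.0153
clock: 39.45
position: [0.352, 0.2791, 0.1724]
ee_rot: [0.699, -0.132, 0.69, 0.132]
contact_force: [0.6, -0.0, -0.8]
width: 0.0153
at [0.352  0.2791 0.1724] F [ 0.6 -0.  -0.8] w 0.0153 to [0.6199 0.0127 0.16  ]
dpos [  1.5  -34.62  15.1 ] dr [ 2.087  0.01  -0.012]
```

```bash
python3 -m creep '{"delta_pos":[[0,-3.5,1.5],[0,-7,3],[0,-10.5,4.5],[0,-14,6],[0,-17.5,7.5],[0,-21,9],[0,-24.5,10.5],[0,-28,12],[0,-31.4,13.6],[0.5,-34.6,15.1]],"dr":[[0.14,0,0],[0.28,0,0],[0.42,0,0],[0.56,0,0],[0.7,0,0],[0.84,0,0],[0.98,0,0],[1.12,0,0],[1.26,0,0],[1.4,0.01,-0.01]]}'
python3 pk.py place 4 4 .14
```

```text
clock: 40.45
position: [0.6177, 0.01, 0.1643]
ee_rot: [0.614, 0.345, 0.617, -0.352]
contact_force: [-0.1, -0.1, -0.7]
width: 0.0147
at [0.6177 0.01   0.1643] F [-0.1 -0.1 -0.7] w 0.0147 to [0.6199 0.0127 0.14  ]
dpos [ 2.43  0.36 -0.13] dr [0.681 0.006 0.01 ]
```

```bash
python3 -m creep '{"delta_pos":[[0.5,0.2,0],[1,0.2,0],[1.5,0.2,0],[2,0.2,0],[2.4,0.2,0],[2.4,0.2,0],[2.4,0.2,0]],"dr":[[0.14,0,0],[0.28,0,0],[0.42,0,0],[0.56,0,0],[0.681,0,0.01],[0.681,0,0.01],[0.681,0,0.01]]}'
python3 pk.py place 4 4 .056
```

```text
clock: 41.15
position: [0.6182, 0.0124, 0.1403]
ee_rot: [-0.468, -0.531, -0.465, 0.533]
contact_force: [0.6, -0.7, -0.9]
width: 0.0154
at [0.6182 0.0124 0.1403] F [ 0.6 -0.7 -0.9] w 0.0154 to [0.6199 0.0127 0.056 ]
dpos [ 8.43  0.16 -0.1 ] dr [ 0.009  0.005 -0.001]
```

```bash
python3 -m creep '{"delta_pos":[[3,0.1,-0.1],[6,0.1,-0.1],[8.4,0.1,-0.1],[8.4,0.1,-0.1],[8.7,0.1,0.1],[8.7,0.1,0.3],[8.7,0.1,0.5],[8.7,0.1,0.5]],"dr":[[0.01,0,0],[0.01,0,0],[0.01,0,0],[0.01,0,0],[0.01,0,0],[0.01,0,0],[0.01,0,0],[0.01,0,0]]}'
python3 pk.py place 4 0 .054
```

```text
clock: 41.95
position: [0.6197, 0.0078, 0.0547]
ee_rot: [0.464, 0.535, 0.461, -0.534]
contact_force: [0.8, 5.0, -1.2]
width: 0.0154
at [0.6197 0.0078 0.0547] F [ 0.8  5.  -1.2] w 0.0154 to [0.6193 0.0088 0.054 ]
dpos [ 0.07 -0.05 -0.09] dr [-0.004  0.003 -0.004]
```

```bash
python3 -m creep '{"delta_pos":[[0.1,0,0.1],[0.1,0,-0.2],[0.1,0,-0.2],[0.1,0,-0.2]],"dr":[[0,0,0],[0,0,0],[0,0,0],[0,0,0]]}' 0.2
python3 -m creep '{"delta_pos":[[-3,0,0],[-6,0,0],[-9,0,0],[-9,0,0],[-9,0,0]],"dr":[[0,0,0],[0,0,0],[0,0,0],[0,0,0],[0,0,0]]}'
python3 pk.py pick .429 .179 1.537 .13
```

```text
clock: 42.35
position: [0.6197, 0.0085, 0.0535]
ee_rot: [-0.465, -0.534, -0.461, 0.535]
contact_force: [-0.1, -0.7, 0.3]
width: 0.0513
clock: 42.85
position: [0.6197, 0.0091, 0.144]
ee_rot: [-0.465, -0.534, -0.46, 0.535]
contact_force: [0.6, 0.5, -1.0]
width: 0.0514
at [0.6197 0.0091 0.144 ] F [ 0.6  0.5 -1. ] w 0.0514 to [0.429 0.179 0.13 ]
dpos [  1.22 -21.31 -14.1 ] dr [-1.681e+00  8.000e-03  1.000e-03]
```

```bash
python3 -m creep '{"delta_pos":[[0,-2.1,-1.4],[0,-4.2,-2.8],[0,-6.4,-4.2],[0,-8.5,-5.6],[0,-10.6,-7],[0,-12.7,-8.4],[0.5,-14.8,-9.8],[0.5,-17,-11.2],[1,-19.2,-12.7],[1,-21.3,-14.1]],"dr":[[-0.145,0,0],[-0.29,0,0],[-0.435,0,0],[-0.58,0,0],[-0.725,0,0],[-0.87,0,0],[-1.015,0,0],[-1.16,0,0],[-1.305,0,0],[-1.45,0,0]]}'
python3 pk.py pick .429 .179 1.537 .13
```

```text
clock: 43.85
position: [0.4263, 0.1793, 0.1299]
ee_rot: [0.701, 0.089, 0.701, -0.094]
contact_force: [-0.8, 0.0, -0.1]
width: 0.051
at [0.4263 0.1793 0.1299] F [-0.8  0.  -0.1] w 0.051 to [0.429 0.179 0.13 ]
dpos [-0.01  0.04  0.27] dr [-0.225 -0.001  0.007]
```

```bash
python3 -m creep '{"delta_pos":[[0,0,0.1],[0,0,0.1],[0,0,0.1],[0,0,0.1]],"dr":[[-0.12,0,0],[-0.225,0,0.005],[-0.225,0,0.005],[-0.225,0,0.005]]}'
python3 look.py
python3 pk.py pick .429 .179 1.537 .047
```

```text
clock: 44.25
position: [0.4291, 0.1787, 0.1309]
ee_rot: [0.707, 0.014, 0.706, -0.015]
contact_force: [-0.4, 0.3, -0.0]
width: 0.0514
[285. 215.] 4105 [ 0.031  0.43   0.179 -1.607]
at [0.4293 0.1787 0.1311] F [0.2 0.4 0.1] w 0.0513 to [0.429 0.179 0.047]
dpos [ 8.41  0.04 -0.05] dr [-0.008  0.002  0.001]
```

```bash
python3 -m creep '{"delta_pos":[[3,0,0],[6,0,0],[8.3,0,0],[8.3,0,0],[8.3,0,0]],"dr":[[-0.008,0,0],[-0.008,0,0],[-0.008,0,0],[-0.008,0,0],[-0.008,0,0]]}'
python3 -m creep '{"delta_pos":[[0,0,0],[0,0,0],[0,0,0],[0,0,0]],"dr":[[0,0,0],[0,0,0],[0,0,0],[0,0,0]]}' -1 40
python3 -m creep '{"delta_pos":[[-3,0,0],[-6,0,0],[-9,0,0],[-11,0,0],[-11,0,0]],"dr":[[0,0,0],[0,0,0],[0,0,0],[0,0,0],[0,0,0]]}'
python3 pk.py place 5 4 .15
```

```text
clock: 44.8
position: [0.4301, 0.1788, 0.0488]
ee_rot: [0.708, 0.011, 0.706, -0.012]
contact_force: [0.1, 0.1, 0.8]
width: 0.051
clock: 45.2
position: [0.4311, 0.1792, 0.05]
ee_rot: [0.709, 0.011, 0.705, -0.011]
contact_force: [0.5, 0.7, 5.0]
width: 0.0149
clock: 45.7
position: [0.4316, 0.1795, 0.1615]
ee_rot: [0.71, 0.012, 0.704, -0.011]
contact_force: [-0.6, 0.5, -1.0]
width: 0.0152
at [0.4316 0.1795 0.1615] F [-0.6  0.5 -1. ] w 0.0152 to [0.6249 0.0484 0.15  ]
dpos [  1.33 -12.5   19.73] dr [ 1.679  0.006 -0.009]
```

```bash
python3 -m creep '{"delta_pos":[[0,-1.2,2],[0,-2.5,4],[0,-3.7,6],[0,-5,8],[0,-6.2,10],[0,-7.5,12],[0,-8.7,14],[0.3,-10,16],[0.6,-11.2,18],[0.6,-12.5,19.7]],"dr":[[0.145,0,0],[0.29,0,0],[0.435,0,0],[0.58,0,0],[0.725,0,0],[0.87,0,0],[1.015,0,0],[1.16,0,0],[1.305,0,0],[1.45,0,0]]}'
python3 pk.py place 5 4 .14
```

```text
clock: 46.7
position: [0.6223, 0.0473, 0.1508]
ee_rot: [0.52, 0.479, 0.52, -0.479]
contact_force: [-0.1, 0.4, -0.8]
width: 0.0152
at [0.6223 0.0473 0.1508] F [-0.1  0.4 -0.8] w 0.0152 to [0.6249 0.0484 0.14  ]
dpos [ 1.08  0.27 -0.08] dr [0.223 0.    0.001]
```

```bash
python3 -m creep '{"delta_pos":[[0.5,0.1,0],[1,0.1,0],[1,0.1,0],[1,0.1,0],[1,0.1,0]],"dr":[[0.12,0,0],[0.223,0,0],[0.223,0,0],[0.223,0,0],[0.223,0,0]]}'
python3 pk.py place 5 4 .056
```

```text
clock: 47.2
position: [0.6234, 0.0481, 0.1431]
ee_rot: [0.467, 0.532, 0.465, -0.531]
contact_force: [-0.3, 0.5, -1.2]
width: 0.0154
at [0.6234 0.0481 0.1431] F [-0.3  0.5 -1.2] w 0.0154 to [0.6249 0.0484 0.056 ]
dpos [ 8.71  0.12 -0.05] dr [ 0.008  0.    -0.003]
```

```bash
python3 -m creep '{"delta_pos":[[3,0.1,-0.1],[6,0.1,-0.1],[8.6,0.1,-0.1],[8.6,0.1,-0.1],[8.9,0.1,0.1],[8.9,0.1,0.3],[9,0.1,0.5],[9,0.1,0.5]],"dr":[[0.01,0,0],[0.01,0,0],[0.01,0,0],[0.01,0,0],[0.01,0,0],[0.01,0,0],[0.01,0,0],[0.01,0,0]]}'
python3 pk.py place 5 0 .054
```

```text
clock: 48.0
position: [0.6248, 0.0431, 0.0546]
ee_rot: [0.464, 0.536, 0.462, -0.533]
contact_force: [0.6, 2.9, 3.2]
width: 0.0153
at [0.6248 0.0431 0.0546] F [0.6 2.9 3.2] w 0.0153 to [0.6244 0.0444 0.054 ]
dpos [ 0.06 -0.06 -0.12] dr [-0.004 -0.001 -0.005]
```

Light contact. I press 2 mm more, release, then rise to look at the row.

```bash
python3 -m creep '{"delta_pos":[[0,0,0.2],[0,0,0.2]],"dr":[[0,0,0],[0,0,0]]}'
python3 -m creep '{"delta_pos":[[0,0,-0.2],[0,0,-0.2],[0,0,-0.2]],"dr":[[0,0,0],[0,0,0],[0,0,0]]}' 0.2
python3 -m creep '{"delta_pos":[[-4,0,0],[-8,0,0],[-12,0,0],[-16,0,-3],[-20,0,-6],[-20,-4,-6],[-20,-4,-6],[-20,-4,-6]],"dr":[[0,0,0],[0,0,0],[0,0,0],[0,0,0],[0,0,0],[0,0,0],[0,0,0],[0,0,0]]}'
cat > rowc.py <<'E'
from st import *
import sys
img,P,_=cloud("wrist"); cv2.imwrite("pics/%s.png"%sys.argv[1],img)
x,y,z=[P[...,i] for i in range(3)]
b=(x>.53)&(x<.7)&(y>-.18)&(y<.16)
C0=np.array([.6160,-.0150]); TY=-.14; tx=np.array([np.cos(TY),np.sin(TY)]); ty=np.array([-tx[1],tx[0]])
m=(b&(z>.066)&(z<.095)).astype(np.uint8); n,l,st,c=cv2.connectedComponentsWithStats(m)
for i in range(1,n):
    if st[i,4]<40: continue
    q=P[l==i]; q=q[q[:,2]>np.median(q[:,2])-.003]; d=q[:,:2].mean(0)-C0; print("grip",c[i].round(),len(q),"tray x %.1f y %.1f z %.1f"%(d@tx*1e3,d@ty*1e3,np.median(q[:,2])*1e3))
print(tray(img,P,(.53,.7,-.18,.16)))
E
python3 rowc.py w5; python3 pk.py pick .6317 .1085 -.14 .13
```

```text
clock: 48.2
position: [0.6247, 0.043, 0.0546]
ee_rot: [0.463, 0.537, 0.462, -0.533]
contact_force: [-0.3, 6.8, 3.2]
width: 0.0152
clock: 48.5
position: [0.6243, 0.0423, 0.0535]
ee_rot: [0.464, 0.535, 0.462, -0.534]
contact_force: [-0.2, -0.5, -0.5]
width: 0.051
clock: 49.3
position: [0.5919, 0.1079, 0.2536]
ee_rot: [0.464, 0.535, 0.462, -0.534]
contact_force: [0.9, -0.4, 0.1]
width: 0.0514
grip [321. 180.] 381 tray x -0.6 y 127.4 z 76.6
grip [321. 249.] 307 tray x 0.1 y 61.5 z 82.7
grip [319. 284.] 292 tray x 0.2 y 25.2 z 82.8
grip [320. 316.] 278 tray x 1.4 y -10.9 z 82.8
grip [318. 347.] 266 tray x 0.7 y -46.5 z 82.9
grip [318. 368.] 88 tray x 2.1 y -75.2 z 72.9
(((617.0140991210938, -6.66705322265625), (275.5794372558594, 88.17867279052734), 82.00511932373047), np.int64(3221))
at [0.5926 0.1076 0.2533] F [-0.4 -0.2  0.2] w 0.0511 to [0.6317 0.1085 0.13  ]
dpos [12.34  3.81 -0.66] dr [-0.004  0.001 -0.004]
```

View pics/w5.png

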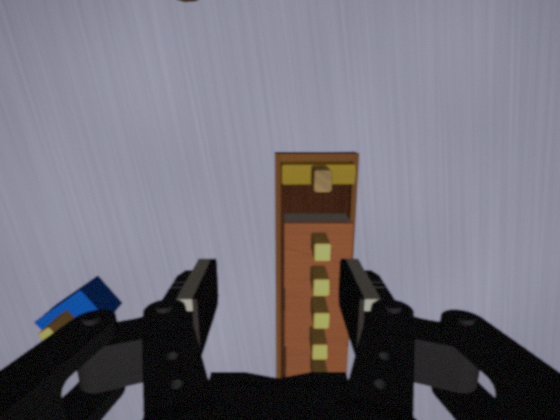

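The row is closed and regular: four grips on (320,249…347) about 36 mm apart, with the keeper back at (321,180). Next I grip the keeper.

```bash
python3 -m creep '{"delta_pos":[[4,1.3,-0.5],[8,2.6,-0.8],[12.3,3.9,-0.9],[12.3,3.9,-0.9],[16,3.9,-0.9],[20,3.9,-0.9],[20.2,3.9,-0.9],[20.2,3.9,-0.9]],"dr":[[0,0,0],[0,0,0],[0,0,0],[0,0,0],[0,0,0],[0,0,0],[0,0,0],[0,0,0]]}'
python3 pk.py pick .6335 .1105 -.14 .05
```

```text
clock: 50.15
position: [0.6336, 0.1109, 0.0521]
ee_rot: [0.464, 0.535, 0.462, -0.534]
contact_force: [-0.4, -0.2, 0.2]
width: 0.0509
at [0.6336 0.1109 0.0521] F [-0.4 -0.2  0.2] w 0.0509 to [0.6335 0.1105 0.05  ]
dpos [ 0.21 -0.01  0.04] dr [-0.004  0.    -0.003]
```

```bash
python3 -m creep '{"delta_pos":[[0,0,0],[0,0,0],[0,0,0],[0,0,0],[0,0,0]],"dr":[[0,0,0],[0,0,0],[0,0,0],[0,0,0],[0,0,0]]}' -1 30
python3 -m creep '{"delta_pos":[[0,0,0.6],[0,0,1.2],[0,0,1.8],[0,0,2.4],[0,0,3],[0,0,3.4],[0,0,3.6],[0,0,3.7],[0,0,3.7]],"dr":[[0,0,0],[0,0,0],[0,0,0],[0,0,0],[0,0,0],[0,0,0],[0,0,0],[0,0,0],[0,0,0]]}'
python3 -m creep '{"delta_pos":[[0,0,0.15],[0,0,0.15],[0,0,0.15]],"dr":[[0,0,0],[0,0,0],[0,0,0]]}'
python3 -m creep '{"delta_pos":[[0,0,0.15],[0,0,0.15],[0,0,0.15]],"dr":[[0,0,0],[0,0,0],[0,0,0]]}'
```

```text
clock: 50.65
position: [0.6338, 0.1114, 0.0542]
ee_rot: [0.464, 0.536, 0.461, -0.533]
contact_force: [-1.3, 1.7, 5.8]
width: 0.0153
clock: 51.55
position: [0.6286, 0.075, 0.0542]
ee_rot: [0.464, 0.536, 0.461, -0.533]
contact_force: [-1.3, 1.7, 6.2]
width: 0.0157
clock: 51.85
position: [0.6284, 0.0736, 0.0542]
ee_rot: [0.464, 0.536, 0.461, -0.533]
contact_force: [-1.1, 1.9, 5.7]
width: 0.0152
clock: 52.15
position: [0.6283, 0.0726, 0.0542]
ee_rot: [0.464, 0.537, 0.462, -0.533]
contact_force: [-1.3, 2.4, 5.1]
width: 0.0151
```

```bash
python3 -m creep '{"delta_pos":[[0,0,0.15],[0,0,0.15],[0,0,0.15]],"dr":[[0,0,0],[0,0,0],[0,0,0]]}'
python3 -m creep '{"delta_pos":[[0,0,0.15],[0,0,0.15],[0,0,0.15]],"dr":[[0,0,0],[0,0,0],[0,0,0]]}'
python3 -m creep '{"delta_pos":[[0,0,0.15],[0,0,0.15],[0,0,0.15]],"dr":[[0,0,0],[0,0,0],[0,0,0]]}'
```

```text
clock: 52.45
position: [0.6283, 0.0726, 0.0542]
ee_rot: [0.463, 0.537, 0.462, -0.532]
contact_force: [-0.6, 5.4, 5.2]
width: 0.0153
clock: 52.75
position: [0.6283, 0.0726, 0.0543]
ee_rot: [0.463, 0.538, 0.462, -0.531]
contact_force: [-0.2, 10.4, 4.8]
width: 0.0155
clock: 53.05
position: [0.6283, 0.0725, 0.0542]
ee_rot: [0.462, 0.539, 0.463, -0.531]
contact_force: [0.4, 13.3, 5.0]
width: 0.0151
```

The row is tight: 13 N and no further motion. I relax, release, retreat and check.

```bash
python3 -m creep '{"delta_pos":[[0,0,-0.4],[0,0,-0.4]],"dr":[[0,0,0],[0,0,0]]}'
python3 -m creep '{"delta_pos":[[0,0,0],[0,0,0],[0,0,0]],"dr":[[0,0,0],[0,0,0],[0,0,0]]}' 0.2
python3 -m creep '{"delta_pos":[[-4,0,0],[-8,0,0],[-12,0,0],[-16,-3,-3],[-20,-6,-6],[-24,-8,-9],[-26,-8,-12],[-26,-8,-12],[-26,-8,-12]],"dr":[[0,0,0],[0,0,0],[0,0,0],[0,0,0],[0,0,0],[0,0,0],[0,0,0],[0,0,0],[0,0,0]]}'
python3 rowc.py w6
python3 - <<'E'
from h import *
i,P,_=cloud("top"); cv2.imwrite("pics/t6.png",cv2.convertScaleAbs(cv2.resize(i[140:310,60:375],None,fx=2.5,fy=2.5,interpolation=2),alpha=1.4))
E
```

```text
clock: 53.25
position: [0.6283, 0.0726, 0.0542]
ee_rot: [0.464, 0.536, 0.462, -0.533]
contact_force: [-1.8, 3.2, 5.3]
width: 0.0158
clock: 53.55
position: [0.6277, 0.0709, 0.052]
ee_rot: [0.464, 0.536, 0.462, -0.534]
contact_force: [0.4, 1.3, -0.6]
width: 0.051
clock: 54.45
position: [0.5648, 0.2021, 0.3122]
ee_rot: [0.465, 0.536, 0.462, -0.533]
contact_force: [0.1, -0.5, -0.6]
width: 0.0513
grip [341. 330.] 117 tray x -2.9 y 24.5 z 82.8
grip [344. 355.] 187 tray x 1.0 y -10.5 z 82.8
grip [343. 372.] 45 tray x 2.8 y -39.1 z 69.3
(((619.66796875, 13.687332153320312), (235.25588989257812, 88.1917953491211), 81.95762634277344), np.int64(2214))
```

View pics/w6.png

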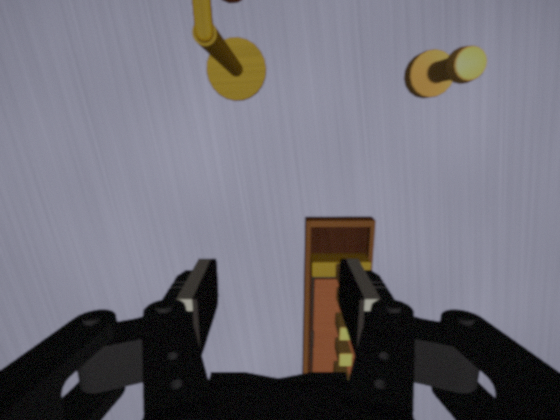

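View pics/t6.png

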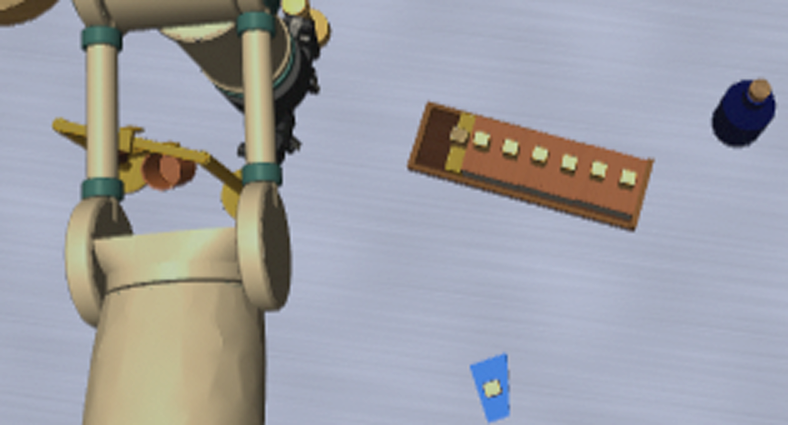

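The top view shows all six grips in an even row from (482,139) to (627,178), with the keeper touching at (460,142) and the dipper on the rail. A numeric check of the whole row before hand-in:

Run:
```python
from h import *
img,P,_=cloud("top"); x,y,z=[P[...,i] for i in range(3)]
C0=np.array([.6150,-.0135]); TY=-.14; tx=np.array([np.cos(TY),np.sin(TY)]); ty=np.array([-tx[1],tx[0]])
m=((x>.53)&(x<.7)&(y>-.18)&(y<.16)&(z>.066)&(z<.095)).astype(np.uint8); n,l,st,c=cv2.connectedComponentsWithStats(m)
for i in range(1,n):
    q=P[l==i]; d=q[:,:2].mean(0)-C0; print(len(q),"x %.1f y %.1f z %.1f"%(d@tx*1e3,d@ty*1e3,np.median(q[:,2])*1e3))
m=(x>.53)&(x<.7)&(y>-.18)&(y<.16)&(z>.04)&(z<.05); print("tops z",np.percentile(z[m],[5,50,95]))
g=(z>.21)&(z<.27)&(x>.45)&(x<.6)&(y>.36)&(y<.46)
print(manip.get_state()["contact_force"])
```

```text
37 x -1.2 y 87.0 z 73.9
40 x -1.2 y 58.7 z 80.1
37 x -1.2 y 22.8 z 80.2
36 x -0.2 y -12.9 z 80.8
39 x -0.5 y -48.2 z 79.3
35 x 1.1 y -84.4 z 80.9
38 x 0.8 y -120.0 z 80.1
tops z [0.04083928 0.04474524 0.04846414]
[-0.36297227 -0.3150329  -0.58243018]
```

```bash
python3 -c "
from rig import manip
manip.sign_off(); print(manip.get_state()['clock'])"
```

```text
the job is handed in; nothing more can be done
the job is handed in; nothing more can be done
```

The job is done and handed in at about 54 s. The dipper hangs on the rail, the six red tins stand head to tail in the tray, and the keeper is up against the row. No verdict came back at hand-in.

What I did:
- **Dipper:** I hung it by its hook, tilted to its resting angle before letting go.
- **Keeper:** I drew it back about 26 mm, then slid it up against the finished row. At 13 N of push the row no longer moved.
- **Tins:** I placed each one with a light push until it touched the wall or its neighbour. The blue look-alike, mill, bottles and tamper were never approached, and no tin was seen to be knocked aside.

Last checks:
- **Row:** The top camera put the grips at tray y = -120.0, -84.4, -48.2, -12.9, 22.8 and 58.7 mm, so neighbours are 35.3 to 36.2 mm apart, and x is within ±1.2 mm. The grip tops were all at 79 to 81 mm, level with each other; I expected 82 mm and the camera is good to about 2 mm.
- **Keeper:** Its face is at about 77 mm, against 76.7 mm for the last tin.
- **Dipper:** The final picture showed it still on the rail, partly hidden by the arm. I judged it by eye, so its stillness was not measured.
- **Arm:** It was clear of everything, with no contact force.

The wrist and top cameras differed by 2 to 3 mm in absolute position. Measured from the wrist camera's tray centre, the last tin's grip read 61.5 mm before the keeper was pushed up. No check failed.

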